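# Load the work lamp's sprung battery tray from the bench charger

### The job

Move every battery pack in the bench charger to the work lamp's battery tray: press a pack's eject key right down so that it is pushed up out of its well, take it, press back the sprung carriage of a free bay with it and lower it in flat, so that it sits down between carriage and lip. When all packs are in, press the keeper rod down into the two fork clips across the tray until both sprung jaws have closed over it. Leave the charger ready for the next packs, with all its keys pulled up again, and do not knock over or shove aside the glass jar on the bench.

Things in the scene. Friction and masses are not known exactly. Their poses are not given: they have to be found in the camera images.
- charger: Grey fixed bench charger, 169 (x) by 200 mm (y), deck 56 mm high, on either side of the bench, yaw within 0.25 rad. Origin on the bench under the middle well's centre; x from its key side (robot) to its far side, z up. Three wells along x, 104 x 40 mm, at y = -68, 0, 68 mm (wells 0, 1, 2). A pack lies in its well 4 mm below the deck: it cannot be gripped until raised.
- tray: Fixed aluminium battery tray of a work lamp, base 8 mm thick, x -110 to +68, y +-106 mm, yaw within 0.25 rad. Origin on the bench under the middle bay; x from the sprung carriages (robot side) to the low lips (far side), z up. Three bays along x. Between them, at y = +-34 mm, stand two fork clips (x 30 to 62, 10 mm thick, up to 91 mm high): hold packs 10 mm or so behind (-x of) their middle.
- jaw0 (a joint): Sprung hinged jaw of the fork clip at tray y = -34 mm, rad: 0 closed, grows as it opens (0.1 lets the rod past, at most 0.45). Its sloped top is on the +x side of the slot. Pressing the rod past both jaws takes 10 to 20 N in all.
- jaw1 (a joint): The same for the fork clip at tray y = +34 mm.
- keeper_seat (a point): Where the keeper rod's centre lies when clipped: tray x = 45.7 mm, y = 0, height 66 mm; axes as the tray. The rod lies along tray y, its underside at height 58 mm, 6 mm above the packs. The fork slots are 17 mm wide, open upwards; the jaws begin to spread when the rod's centre is about 20 mm above the seat.
- keeper: Keeper rod: bare aluminium, 16 mm in diameter, 204 mm long, with a 22 mm square black rubber cap 10 mm long on either end; 0.1 kg. Origin at its centre, x along the rod. Starts loose on the bench (centre 11 mm high) between charger and tray.
- pack0: Battery pack (absent in some starts): white plastic bar 100 x 36 x 36 mm, two black bands, brass ends, 0.22 kg; all alike, either way round, any bay. Origin at its centre, x along it. Starts in charger well 0 (charger y = -68 mm), centre 34 mm high; fully raised its centre is 70 mm high (underside 4 mm below the deck) and it stays there.
- key0 (a joint): Eject key of well 0, m: 0 up, 0.036 fully down. An inner link pushes a lift plate up through the hole in the floor of well 0 from below by as much as the key goes down. Takes 7 to 11 N down, 5 to 9 N to pull up again, and stays where it is left (friction).
- key0_top (a point): Centre of the top of key 0 (black 26 mm square cap, 18 mm tall, on a stem; it can be pressed or gripped): charger x = -80 mm, y = -68 mm, height 112 mm when up, 76 mm when down.
- bay0 (a point): Centre of a pack seated in bay 0: tray x = 0, y = -68 mm, height 34 mm; axes as the tray. Pack along x on a support 16 mm high, between side guides 42 mm apart (26 mm high, only near the ends), its far end against a fixed steel lip (x = 50 to 56 mm, top 30 mm high), its near end pressed by carriage 0.
- carriage0 (a joint): Sprung carriage of bay 0, m: 0 at rest (face at tray x = -42 mm, 92 mm from the lip), grows as pressed towards -x, at most 0.035; 0.008 with a pack seated. Copper plate 34 mm wide, height 10 to 66 mm, taller than the lip: a pack held with its underside above the lip presses it back with its end, then is lowered. 5.5 N plus 0.25 N per mm.
- pack1: Battery pack (absent in some starts): white plastic bar 100 x 36 x 36 mm, two black bands, brass ends, 0.22 kg; all alike, either way round, any bay. Origin at its centre, x along it. Starts in charger well 1 (charger y = 0 mm), centre 34 mm high; fully raised its centre is 70 mm high (underside 4 mm below the deck) and it stays there.
- key1 (a joint): Eject key of well 1, m: 0 up, 0.036 fully down. An inner link pushes a lift plate up through the hole in the floor of well 1 from below by as much as the key goes down. Takes 7 to 11 N down, 5 to 9 N to pull up again, and stays where it is left (friction).
- key1_top (a point): Centre of the top of key 1 (black 26 mm square cap, 18 mm tall, on a stem; it can be pressed or gripped): charger x = -80 mm, y = 0 mm, height 112 mm when up, 76 mm when down.
- bay1 (a point): Centre of a pack seated in bay 1: tray x = 0, y = 0 mm, height 34 mm; axes as the tray. Pack along x on a support 16 mm high, between side guides 42 mm apart (26 mm high, only near the ends), its far end against a fixed steel lip (x = 50 to 56 mm, top 30 mm high), its near end pressed by carriage 1.
- carriage1 (a joint): Sprung carriage of bay 1, m: 0 at rest (face at tray x = -42 mm, 92 mm from the lip), grows as pressed towards -x, at most 0.035; 0.008 with a pack seated. Copper plate 34 mm wide, height 10 to 66 mm, taller than the lip: a pack held with its underside above the lip presses it back with its end, then is lowered. 5.5 N plus 0.25 N per mm.
- pack2: Battery pack (absent in some starts): white plastic bar 100 x 36 x 36 mm, two black bands, brass ends, 0.22 kg; all alike, either way round, any bay. Origin at its centre, x along it. Starts in charger well 2 (charger y = 68 mm), centre 34 mm high; fully raised its centre is 70 mm high (underside 4 mm below the deck) and it stays there.
- key2 (a joint): Eject key of well 2, m: 0 up, 0.036 fully down. An inner link pushes a lift plate up through the hole in the floor of well 2 from below by as much as the key goes down. Takes 7 to 11 N down, 5 to 9 N to pull up again, and stays where it is left (friction).
- key2_top (a point): Centre of the top of key 2 (black 26 mm square cap, 18 mm tall, on a stem; it can be pressed or gripped): charger x = -80 mm, y = 68 mm, height 112 mm when up, 76 mm when down.
- bay2 (a point): Centre of a pack seated in bay 2: tray x = 0, y = 68 mm, height 34 mm; axes as the tray. Pack along x on a support 16 mm high, between side guides 42 mm apart (26 mm high, only near the ends), its far end against a fixed steel lip (x = 50 to 56 mm, top 30 mm high), its near end pressed by carriage 2.
- carriage2 (a joint): Sprung carriage of bay 2, m: 0 at rest (face at tray x = -42 mm, 92 mm from the lip), grows as pressed towards -x, at most 0.035; 0.008 with a pack seated. Copper plate 34 mm wide, height 10 to 66 mm, taller than the lip: a pack held with its underside above the lip presses it back with its end, then is lowered. 5.5 N plus 0.25 N per mm.
- jar: Bystander: closed glass jar, 72 mm across, 100 mm high, standing left of the work. Origin under its centre, z up.
There are look-alikes about, which are no part of the job. Of the things that look like the keeper, take the one that is farthest from the robot's base at the start.

How it is judged:
By the outcome, as a careful person would: the job done as asked, in the order asked, and still so for the second after the job is handed in, with the robot touching nothing.
Of pack0, pack1, pack2 only 2 to 3 are there at a start; the rules pass over those that are not, and their reading is None.
At some moment in a run one of keeper may be knocked a few centimetres aside while the robot is not near it.
Once in a run the grip may slacken for a moment while it holds something.
It also fails if it takes over 210 s, if anything falls off the work surface, if the arm or the gripper's body presses on something with over 40 N, if the wrist force passes 120 N, or if a joint passes its speed limit or range.

### The arm

A 6-joint arm with a two-finger parallel gripper is mounted at the origin on the work surface. World frame = base frame: x ahead of the robot, y to its left, z up, the work surface at z = 0. Lengths are in m, angles in degrees, forces in N, time in s.
With the tool pointing down it reaches from about 0.325 to 0.775 m from the base axis. Payload 5.5 kg.
Tool frame: the origin (TCP) lies at the very end of the fingers, on their centre line; the grasp point (between the pads) lies 19 mm behind it (env.tcp_to_grasp is the z of the grasp point in the tool frame, in m); z points along the fingers, y is the direction in which the jaws open and shut (so a half turn about z gives the same grasp; the last joint's range is limited). The gripper opens to 88 mm and grips with 3 to 60 N. Pads are 20 mm wide; open, the fingers measure 115 mm over their backs; the gripper's body (75 mm by 178 mm) begins 61 mm behind the grasp point.
Start: joints at [-73.78, 5.22, 70.514, -0, 104.267, -3.249], TCP at [0.2, -0.566, 0.223] pointing down, gripper open.
Joint ranges: [-164.24, 164.24], [-49.07, 125.15], [9.68, 141.18], [-86.29, 266.29], [3.28, 154.24], [-151.56, 151.56]. Speed limits (degrees/s): [147.25, 147.25, 172.46, 180, 180, 180].

### API

Orientations are given as a 3x3 rotation matrix whose columns are the frame's x, y, z axes.
In Python, from cell import env, vision gives the robot as it stands. The module is installed in compiled form; this text tells all that it offers.
- The arm moves only by the tool play_rows, never from a script. Its arguments are lists of equal length, an entry for each row: "travel": the shift along the world's x, y, z in m, a list of three; "rotation": the turn, a rotation vector about the world's x, y, z in rad, a list of three; "gripper": the closure in counts, from 0 (fully open) to 255 (shut). A call has 1 to 20 rows; each row shifts and turns the commanded pose from where the row before left it; what a row does not reach is not made up. A row lasts 1/8 s, in which the tool goes at most 62.5 mm and 10.7 degrees, less where a joint would pass 70% of its speed; a pose out of reach is approached as far as the arm can. A call is refused whole if a number of a shift passes 0.0625 or a number of a turn 0.188, either way. A call with a gripper value outside its range is refused whole. The fingers move at their own pace and stop on an object; "newtons" is the grip in N (left out, the last holds). Time passes only in rows, so rows that do not move let the fingers close. It gives the time, the measured TCP pose, the force and the opening at its end, in the units of the state.
- env.read_state(): the state, without advancing time (a new reading comes with each control period).
- vision.capture(name): name is "side" or "top"; returns a dict with "pixels" (384x512x3 uint8, blue, green, red), "depth" (384x512 float32, m along the optical axis (not along the pixel's ray), 0 where there is no reading), "fx", "fy", "cx", "cy" (pixels), "extrinsics" (4x4, takes a point from world to camera coordinates). Camera axes: x right, y down, z forward; pixel columns grow to the right and rows downward; lengths in m; the calibration is good to about 2 mm. A picture is of the moment at which its call begins.
- env.finish_job(): hands the job in, once; it reports no verdict.
The state is a dict: "time_s": time; "q": joint angles; "qvel": joint speeds; "tau": joint torques, N m; "tcp_pos": TCP position; "orientation": TCP orientation; "contact_force": force on the tool from outside, world axes, zero at the start; "torque": the same for the moment, N m; "grip_width": finger opening in m.
Only numpy, scipy, OpenCV 4.12 (cv2) and the standard library are available. Lean on these libraries where they do the work, as an engineer would, in place of code of your own. Each camera call takes 0.05 s, during which the arm holds its last target. There are 200 camera calls.

## Working session

There is one attempt and no reset: what is moved stays moved. The work goes in short steps, Python scripts to look and compute and a tool call to move; the robot and the scene stay as the last step left them, time stands still between calls to the robot, and variables do not carry over. Pictures are saved under pics/ and viewed, about 12 in all and at most 16, crops included, and the job is handed in when it is done.

Besides the shell and the picture viewer there is one more tool, called in YAML: its name, and indented under it one key for each argument. play_rows: Moves the arm, as the interface text tells. Its arguments: {"type":"object","properties":{"travel":{"type":"array","items":{"type":"array","items":{"type":"number"}}},"rotation":{"type":"array","items":{"type":"array","items":{"type":"number"}}},"gripper":{"type":"array","items":{"type":"number"}},"newtons":{"type":"number"}},"required":["travel","rotation","gripper"]}

```bash
mkdir -p pics; ls
cat > h.py <<'E'
import numpy as np, cv2
from cell import env, vision
def cap(n):
    return vision.capture(n)
def world(c):
    d=c["depth"]; v,u=np.mgrid[:d.shape[0],:d.shape[1]]
    P=np.stack([(u-c["cx"])/c["fx"]*d,(v-c["cy"])/c["fy"]*d,d],-1)
    T=np.linalg.inv(c["extrinsics"]); return P@T[:3,:3].T+T[:3,3]
def ray(c,u,v,z):
    T=np.linalg.inv(c["extrinsics"]); r=T[:3,:3]@np.array([(u-c["cx"])/c["fx"],(v-c["cy"])/c["fy"],1])
    o=T[:3,3]; return o+r*(z-o[2])/r[2]
def proj(c,p):
    q=c["extrinsics"]@np.r_[p,1]; return c["fx"]*q[0]/q[2]+c["cx"],c["fy"]*q[1]/q[2]+c["cy"]
E
python3 - <<'E'
from h import *
for n in("top","side"):
    c=cap(n); cv2.imwrite(f"pics/{n}0.png",cv2.resize(c["pixels"],(800,600))); T=np.linalg.inv(c["extrinsics"]);print(n,c["fx"],c["cx"],c["cy"],T.round(3).tolist())
    np.savez(f"{n}0.npz",**c)
print(env.read_state(), env.tcp_to_grasp)
E
```

```text
pics
top 426.7372993110228 260.36644465155325 186.46680680387564 [[-0.038, -0.977, 0.209, 0.195], [-0.999, 0.036, -0.012, 0.052], [0.005, -0.21, -0.978, 1.235], [0.0, 0.0, 0.0, 1.0]]
side 379.4616628450998 258.5102509035547 190.57007495855578 [[0.999, -0.02, 0.025, 0.419], [-0.032, -0.558, 0.829, -1.016], [-0.003, -0.83, -0.558, 0.832], [0.0, 0.0, 0.0, 1.0]]
{'time_s': 0.1, 'q': array([-7.37794676e+01,  5.25763151e+00,  7.05757664e+01, -4.64747805e-04,
        1.04266861e+02, -3.25079489e+00]), 'qvel': array([-0.07380648, -0.05342733, -0.13411768, -0.06462466, -0.00939445,
       -0.04307078]), 'tau': array([ 4.29595981e-03, -4.47854519e+01, -4.07572353e+01,  7.01855938e-02,
        2.84195814e-02, -1.22053170e-04]), 'tcp_pos': array([ 0.1998993 , -0.56543098,  0.22162436]), 'orientation': array([[ 9.42809108e-01,  3.33332776e-01, -4.96341758e-04],
       [ 3.33333133e-01, -9.42807619e-01,  1.67799462e-03],
       [ 9.13758134e-05, -1.74747576e-03, -9.99998469e-01]]), 'contact_force': array([-0.2038356 ,  0.86823993,  0.70136472]), 'torque': array([ 0.05213894,  0.00407224, -0.0449467 ]), 'grip_width': 0.08798130850056145} -0.0187
```

View pics/top0.png

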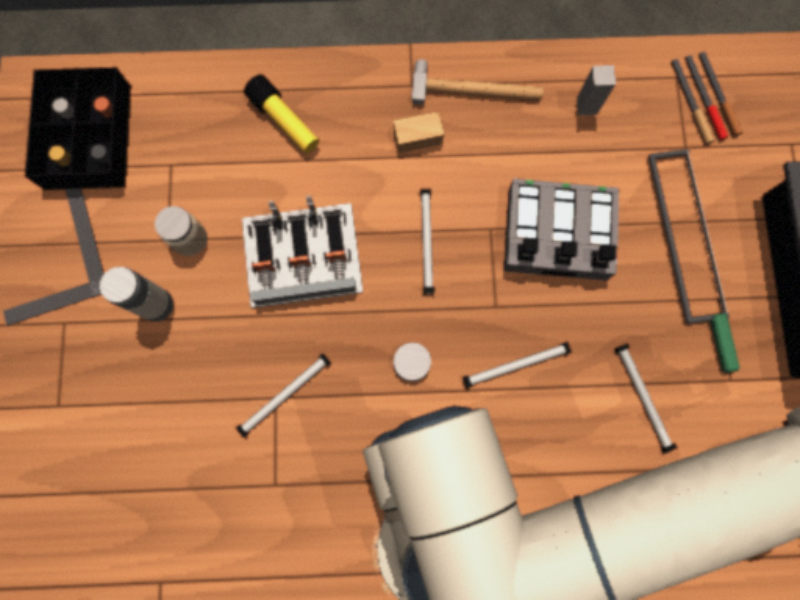

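View pics/side0.png

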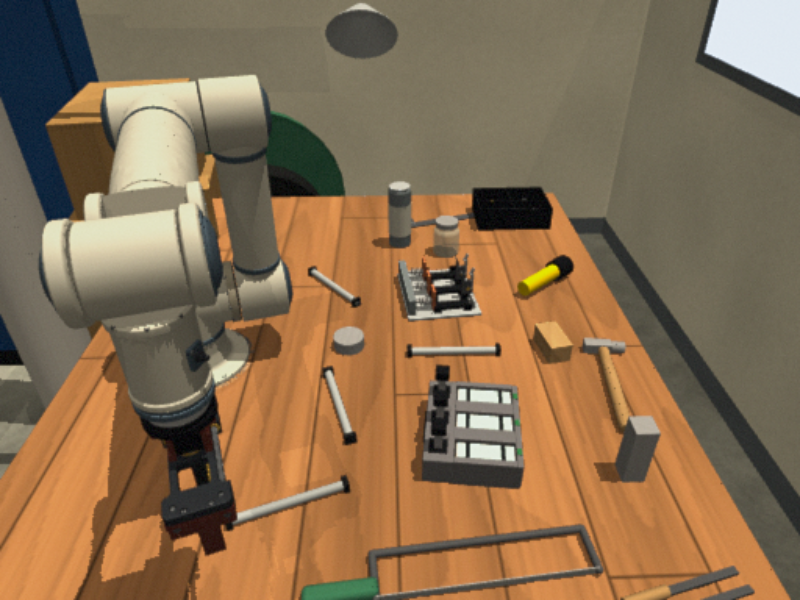

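Both views show three packs in the charger on the right (top view about 563,225), the tray on the left (300,252) and the jar at (178,228). The keeper is the rod at (427,240), which is the farthest of the four rods.

```bash
cat > m.py <<'E'
from h import *
ld=lambda n:dict(np.load(n+"0.npz"))
t=ld("top"); s=ld("side"); k=512/800
Wt=world(t); Ws=world(s)
def box(u0,v0,u1,v1,sh):
    m=np.zeros(sh,bool); m[int(v0*k):int(v1*k),int(u0*k):int(u1*k)]=1; return m
sh=t["depth"].shape
def rect(P):
    (c,wh,a)=cv2.minAreaRect((P[:,:2]*1000).astype(np.float32)); return np.round(c,1),np.round(wh,1),round(a,2)
# bench check
g=t["pixels"].astype(int); hsv=cv2.cvtColor(t["pixels"],cv2.COLOR_BGR2HSV)
for nm,W,c,b in(("top",Wt,t,(495,170,630,290)),("side",Ws,s,(410,360,540,490))):
    B=box(*b,sh); Z=W[...,2]
    deck=B&(Z>.045)&(Z<.066); print(nm,"deck",deck.sum(),rect(W[deck]),np.median(Z[deck]))
    key=B&(Z>.1)&(Z<.125); n,l,_,_=cv2.connectedComponentsWithStats(key.astype(np.uint8))
    for i in range(1,n):
        if (l==i).sum()>15: P=W[l==i]; print(" key",len(P),P.mean(0).round(4),np.median(P[:,2]).round(4),rect(P))
# packs white
h2=hsv; B=box(495,170,630,290,sh)
wm=(B&(hsv[...,2]>170)&(hsv[...,1]<50)).astype(np.uint8); n,l,st,_=cv2.connectedComponentsWithStats(wm)
for i in range(1,n):
    if st[i,4]>30:
        vv,uu=np.where(l==i); P=np.array([ray(t,u,v,.052) for u,v in zip(uu,vv)]); print("white",rect(P),np.median(Wt[l==i][:,2]).round(4))
for nm,W,b in(("top",Wt,(235,195,370,310)),("side",Ws,(395,250,490,325))):
    B=box(*b,sh); Z=W[...,2]
    base=B&(Z>.004)&(Z<.013); print(nm,"base",base.sum(),rect(W[base]),np.median(Z[base]))
    al=B&(Z>.004);print(" all",rect(W[al]))
    hi=B&(Z>.08)&(Z<.1); n,l,_,_=cv2.connectedComponentsWithStats(hi.astype(np.uint8))
    for i in range(1,n):
        if (l==i).sum()>3: print(" hi",(l==i).sum(),W[l==i].mean(0).round(4))
for nm,W,b in(("top",Wt,(415,180,440,300)),("side",Ws,(400,335,510,362))):
    B=box(*b,sh); m=B&(W[...,2]>.010)&(W[...,2]<.03); print(nm,"rod",m.sum(),rect(W[m]))
for nm,W,b in(("top",Wt,(150,200,210,255)),("side",Ws,(430,210,465,260))):
    B=box(*b,sh); m=B&(W[...,2]>.085)&(W[...,2]<.12); print(nm,"jar",m.sum(),rect(W[m]),W[m].mean(0))
B=(Wt[...,2]<.004)&(Wt[...,2]>-.01); print("bench z",np.median(Wt[B][:,2]))
E
python3 m.py
```

```text
top deck 3482 (array([ 563.3, -258.6]), array([201.5, 171.3]), 82.43) 0.05335583394260135
 key 98 [ 0.5119 -0.1825  0.1105] 0.1108 (array([ 512.3, -182.4]), array([25. , 26.8]), 85.81)
 key 102 [ 0.5034 -0.2494  0.1099] 0.1105 (array([ 504.2, -250.2]), array([26.8, 26.7]), 81.73)
 key 101 [ 0.495  -0.3163  0.1096] 0.1102 (array([ 495.7, -317.6]), array([26.3, 28.5]), 79.36)
side deck 2977 (array([ 564. , -258.5]), array([205.3, 169.1]), 82.66) 0.054200414664239416
 key 75 [ 0.5135 -0.1878  0.1097] 0.1108 (array([ 514.2, -183.3]), array([31.6, 23.2]), 85.44)
 key 88 [ 0.5042 -0.2556  0.1094] 0.1106 (array([ 504.7, -250.7]), array([29.6, 25.2]), 83.46)
 key 102 [ 0.4957 -0.322   0.1098] 0.111 (array([ 496. , -318.8]), array([28.1, 23.5]), 85.37)
white (array([ 633.5, -196.9]), array([32.4, 12.4]), 87.92) 0.0507
white (array([ 624.9, -263.8]), array([32.6, 12.4]), 87.92) 0.0506
white (array([ 616.1, -333.6]), array([32.7, 12.4]), 87.92) 0.051
white (array([ 592.5, -192.2]), array([35.1, 52. ]), 85.5) 0.0507
white (array([ 583.6, -258.7]), array([35.1, 52. ]), 84.85) 0.0511
white (array(
[... 383 characters left out ...]
.6]), 7.77)
 hi 15 [0.6204 0.2086 0.0868]
 hi 15 [0.6126 0.2764 0.0862]
 hi 6 [0.5938 0.2076 0.0822]
 hi 5 [0.5865 0.2733 0.0841]
side base 622 (array([563.7, 291.9]), array([239.1, 330.5]), 4.54) 0.007919446120966511
 all (array([ 442.9, -276.4]), array([1460.5,  238. ]), 78.86)
 hi 9 [0.6126 0.2754 0.0858]
 hi 7 [0.6208 0.2064 0.0878]
top rod 363 (array([555.1,  -4.8]), array([ 18.5, 203.8]), 89.09)
side rod 258 (array([557.8,  -8.5]), array([ 27.7, 201. ]), 88.05)
top jar 419 (array([579.2, 449.8]), array([61.2, 61.6]), 30.98) [0.57804461 0.4488969  0.09849729]
side jar 115 (array([578.6, 446.4]), array([57.9, 64.2]), 7.26) [0.5792123  0.44092567 0.09718445]
bench z -0.0010652740055392407
```

Run:
```python
from h import *
t=dict(np.load("top0.npz")); k=512/800
cr=t["pixels"][int(185*k):int(315*k),int(225*k):int(380*k)]; print(cr.shape)
cv2.imwrite("pics/tray1.png",cv2.resize(cr,None,fx=7,fy=7,interpolation=cv2.INTER_CUBIC))
hsv=cv2.cvtColor(t["pixels"],cv2.COLOR_BGR2HSV)
m=((hsv[...,1]<60)&(hsv[...,2]>90)).astype(np.uint8); z=np.zeros_like(m); z[int(190*k):int(312*k),int(230*k):int(370*k)]=1; m&=z
n,l,st,_=cv2.connectedComponentsWithStats(m); i=1+np.argmax(st[1:,4]); vv,uu=np.where(l==i)
H=cv2.convexHull(np.stack([uu,vv],1).astype(np.int32))[:,0]
P=np.array([ray(t,u,v,.008)[:2]*1000 for u,v in H],np.float32); r=cv2.minAreaRect(P); print(r)
ap=cv2.approxPolyDP(H.reshape(-1,1,2),3,True)[:,0]; print([(tuple(a),(ray(t,*a,.008)[:2]*1000).round(1).tolist()) for a in ap])
# steel lips / copper: orange-red
W=world(t)
m=((hsv[...,0]<12)&(hsv[...,1]>150)&(z>0)&(W[...,2]>.05)).astype(np.uint8); n,l,st,_=cv2.connectedComponentsWithStats(m)
for i in range(1,n):
    if st[i,4]>8: vv,uu=np.where(l==i); print("cu",st[i,4],W[l==i].mean(0).round(4), ray(t,uu.mean(),vv.mean(),.066).round(4))
```

```text
(83, 99, 3)
((538.36767578125, 234.4861602783203), (176.34628295898438, 210.11965942382812), 6.0422043800354)
[((np.int32(231), np.int32(186)), [462.6, 122.4]), ((np.int32(161), np.int32(196)), [440.3, 327.6]), ((np.int32(155), np.int32(140)), [612.6, 347.5]), ((np.int32(224), np.int32(131)), [633.5, 139.5])]
cu 32 [0.5108 0.1619 0.0972] [0.5195 0.1645 0.066 ]
cu 32 [0.5139 0.2301 0.0615] [0.5127 0.2294 0.066 ]
cu 34 [0.5068 0.2975 0.0618] [0.5057 0.2966 0.066 ]
```

View pics/tray1.png

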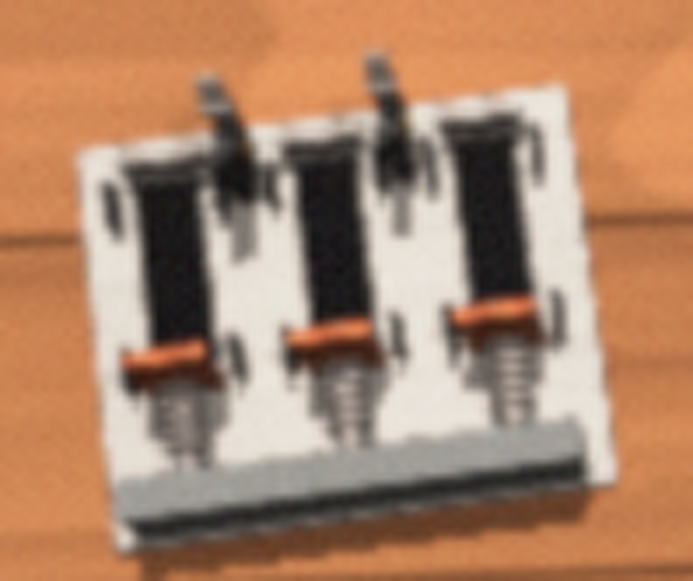

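The crop shows the tray with three empty bays: carriages at (165,357), (335,337) and (495,313), forks at (235,170) and (395,150). The measurements agree within about 2 mm: charger origin (584,-260) mm with yaw -7.2°, tray origin (558.5,236) mm with yaw 6.0°. I'll start with key 0.

play_rows:
  travel:
    - [0.037,0.031,0]
    - [0.037,0.031,0]
    - [0.037,0.031,0]
    - [0.037,0.031,0]
    - [0.037,0.031,0]
    - [0.037,0.031,-0.02]
    - [0.037,0.031,-0.03]
    - [0.037,0.031,-0.03]
    - [0,0,-0.012]
    - [0,0,0]
  rotation:
    - [0,0,-0.155]
    - [0,0,-0.155]
    - [0,0,-0.156]
    - [0,0,0]
    - [0,0,0]
    - [0,0,0]
    - [0,0,0]
    - [0,0,0]
    - [0,0,0]
    - [0,0,0]
  gripper: [255,255,255,255,255,255,255,255,255,255]
  newtons: 40

```text
time_s: 1.35
tcp_pos: [0.4951, -0.3175, 0.1291]
orientation: [[0.992, -0.125, -0.003], [-0.125, -0.992, 0.001], [-0.003, -0.001, -1.0]]
contact_force: [0.0, -0.3, 0.0]
grip_width: 0.0002
```

play_rows:
  travel:
    - [0.001,0,-0.01]
    - [0,0,-0.006]
    - [0,0,-0.006]
    - [0,0,-0.006]
    - [0,0,-0.006]
    - [0,0,-0.006]
    - [0,0,-0.006]
    - [0,0,-0.006]
    - [0,0,-0.003]
    - [0,0,0]
    - [0,0,0]
  rotation:
    - [0,0,0]
    - [0,0,0]
    - [0,0,0]
    - [0,0,0]
    - [0,0,0]
    - [0,0,0]
    - [0,0,0]
    - [0,0,0]
    - [0,0,0]
    - [0,0,0]
    - [0,0,0]
  gripper: [255,255,255,255,255,255,255,255,255,255,255]

```text
time_s: 2.72
tcp_pos: [0.4967, -0.3186, 0.0773]
orientation: [[0.992, -0.127, 0.001], [-0.127, -0.992, -0.002], [0.001, 0.002, -1.0]]
contact_force: [-2.7, -0.5, 6.0]
grip_width: 0.0003
```

play_rows:
  travel:
    - [0,0,-0.002]
    - [0,0,-0.002]
    - [0,0,-0.001]
    - [0,0,0]
  rotation:
    - [0,0,0]
    - [0,0,0]
    - [0,0,0]
    - [0,0,0]
  gripper: [255,255,255,255]

```text
time_s: 3.22
tcp_pos: [0.4969, -0.3188, 0.0762]
orientation: [[0.992, -0.127, 0.003], [-0.127, -0.992, -0.003], [0.003, 0.003, -1.0]]
contact_force: [-8.1, 4.9, 22.2]
grip_width: 0.0005
```

play_rows:
  travel:
    - [0,0,0.02]
    - [0,0,0.04]
    - [0.035,-0.004,0]
    - [0.034,-0.004,0]
    - [0,0,0]
    - [0,0,-0.015]
    - [0,0,-0.02]
    - [0,0,-0.02]
    - [0,0,-0.011]
    - [0,0,0]
  rotation:
    - [0,0,0]
    - [0,0,0]
    - [0,0,0]
    - [0,0,0]
    - [0,0,0]
    - [0,0,0]
    - [0,0,0]
    - [0,0,0]
    - [0,0,0]
    - [0,0,0]
  gripper: [0,0,0,0,0,0,0,0,0,0]

```text
time_s: 4.47
tcp_pos: [0.5651, -0.3253, 0.063]
orientation: [[0.992, -0.126, -0.002], [-0.126, -0.992, 0.001], [-0.002, -0.001, -1.0]]
contact_force: [-0.1, 0.2, -0.4]
grip_width: 0.0879
```

```bash
cat > look.py <<'E'
import sys
from h import *
n,out=sys.argv[1:3]; u0,v0,u1,v1=[int(int(a)*.64) for a in sys.argv[3:7]]
c=cap(n); cr=c["pixels"][v0:v1,u0:u1]; f=min(800/cr.shape[1],600/cr.shape[0])
cv2.imwrite(f"pics/{out}.png",cv2.resize(cr,None,fx=f,fy=f,interpolation=cv2.INTER_CUBIC))
np.savez(f"{out}.npz",**c); print(cr.shape,f)
E
python3 look.py side s1 380 330 560 500
```

```text
(109, 115, 3) 5.504587155963303
```

View pics/s1.png

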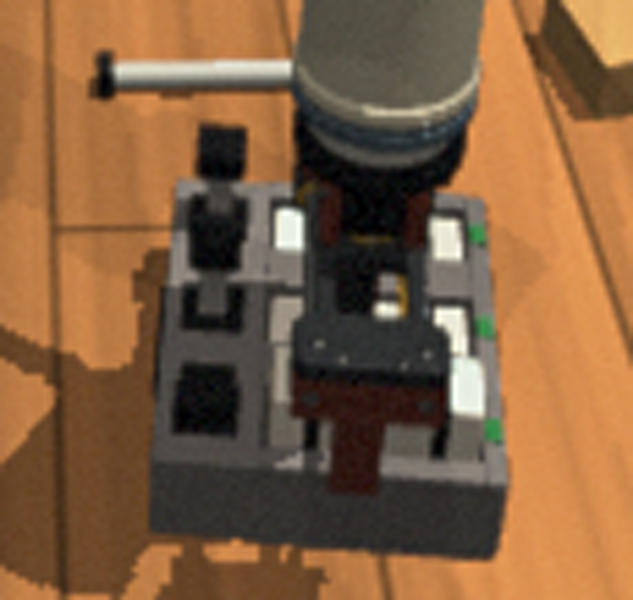

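The picture shows key 0 down at (207,398) and pack 0 raised between the open fingers. I'll grip it and lift.

play_rows:
  travel:
    - [0,0,-0.001]
    - [0,0,0]
    - [0,0,0]
    - [0,0,0]
    - [0,0,0]
    - [0,0,0.02]
    - [0,0,0.04]
    - [0,0,0.03]
    - [0,0,0]
  rotation:
    - [0,0,0]
    - [0,0,0]
    - [0,0,0]
    - [0,0,0]
    - [0,0,0]
    - [0,0,0]
    - [0,0,0]
    - [0,0,0]
    - [0,0,0]
  gripper: [255,255,255,255,255,255,255,255,255]
  newtons: 50

```text
time_s: 5.65
tcp_pos: [0.5673, -0.3265, 0.1583]
orientation: [[0.992, -0.126, 0.006], [-0.126, -0.992, -0.004], [0.006, 0.003, -1.0]]
contact_force: [0.1, -1.0, -3.3]
grip_width: 0.0361
```

play_rows:
  travel:
    - [0,0.02,0]
    - [0,0.0432,0]
    - [0,0.0432,0]
    - [0,0.0432,0]
    - [0,0.0432,0]
    - [0,0.0432,0]
    - [0,0.0432,0]
    - [0,0.0432,0]
    - [0.001,0.0432,0]
    - [0.001,0.0432,0]
    - [0.001,0.0432,0]
    - [0,0.0432,0]
    - [0,0,0]
    - [0,0,0]
    - [0,0,0]
  rotation:
    - [0,0,0]
    - [0,0,0.115]
    - [0,0,0.115]
    - [0,0,0]
    - [0,0,0]
    - [0,0,0]
    - [0,0,0]
    - [0,0,0]
    - [0,0,0]
    - [0,0,0]
    - [0,0,0]
    - [0,0,0]
    - [0,0,0]
    - [0,0,0]
    - [0,0,0]
  gripper: [255,255,255,255,255,255,255,255,255,255,255,255,255,255,255]

```text
time_s: 7.52
tcp_pos: [0.5686, 0.1686, 0.1529]
orientation: [[0.995, 0.103, -0.001], [0.103, -0.995, -0.001], [-0.001, 0.0, -1.0]]
contact_force: [0.4, -0.2, -1.4]
grip_width: 0.0354
```

```bash
python3 look.py side s2 370 150 540 340
python3 - <<'E'
from h import *
s=env.read_state(); print(s["tcp_pos"].round(4),s["contact_force"].round(1),s["grip_width"],s["q"].round(0)); print(s["orientation"].round(3))
E
```

```text
(121, 109, 3) 4.958677685950414
[0.5688 0.1685 0.1532] [ 0.7  0.6 -2.5] 0.035789423526763384 [13.  4. 79. -0. 97. 97.]
[[ 0.995  0.102 -0.001]
 [ 0.102 -0.995 -0.   ]
 [-0.001  0.    -1.   ]]
```

View pics/s2.png

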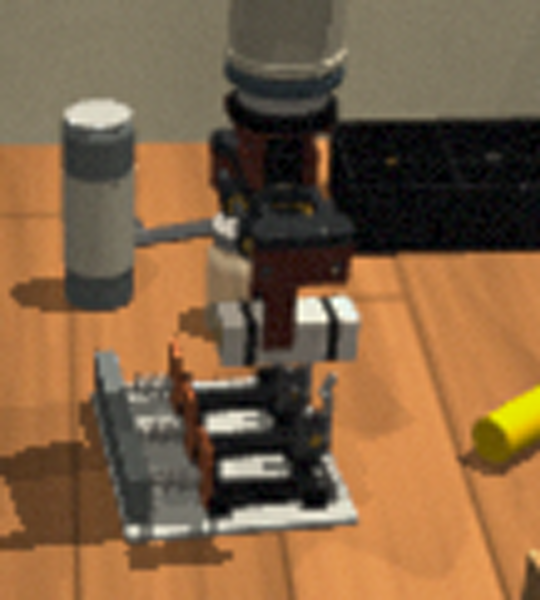

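The pack is held level over bay 0, spanning (220–355, 300–365) in the crop. I'll check its overhang numerically before lowering.

Run:
```python
from h import *
c=dict(np.load("s2.npz")); W=world(c); g=cv2.cvtColor(c["pixels"],cv2.COLOR_BGR2HSV)
m=(W[...,2]>.135)&(W[...,2]<.185)&(abs(W[...,1]-.15)<.012)&(W[...,0]<.66)&(W[...,0]>.48)
# profile along tray x of points (front face)
ex=np.array([.9945,.1045]); P=W[m]; a=(P[:,:2]-[.5686,.1686])@ex; w=(g[m][:,2]>90)
print(len(P),np.percentile(a,[0,1,50,99,100]).round(4)); 
for lo,hi in((-.05,-.03),(-.03,0),(.02,.04)):
    q=P[(a>lo)&(a<hi)]; print(lo,q[:,2].min().round(4),q[:,2].max().round(4),np.percentile(q[:,2],[3,97]).round(4))
# lips & carriages of tray in side view: copper
m=(g[...,0]<12)&(g[...,1]>150)&(W[...,2]>.03)&(W[...,2]<.075)&(W[...,1]>.1)&(W[...,1]<.35)&(W[...,0]>.48)&(W[...,0]<.54)
O=np.array([.5585,.236]); P=W[m]; ty=(P[:,:2]-O)@[-.1045,.9945]; tx=(P[:,:2]-O)@ex
for y in(-.068,0,.068):
    k=abs(ty-y)<.022; print(y,k.sum(),np.percentile(tx[k],[5,50,95]).round(4),np.percentile(ty[k],[2,98]).round(4),P[k][:,2].max())
```

```text
275 [-0.0393 -0.0384  0.0047  0.0585  0.0613]
-0.05 0.1387 0.1745 [0.1388 0.1729]
-0.03 0.1355 0.1839 [0.1372 0.1821]
0.02 0.1372 0.172 [0.1389 0.1718]
-0.068 26 [-0.0457 -0.0446 -0.0406] [-0.0879 -0.0579] 0.06710116543525424
0 28 [-0.046  -0.0444 -0.0405] [-0.0197  0.0158] 0.06707601861894796
0.068 12 [-0.0455 -0.0447 -0.0415] [0.0482 0.0755] 0.06646203479986024
```

play_rows:
  travel:
    - [0,-0.001,-0.03]
    - [0,0,-0.03]
    - [0,0,-0.02]
    - [0,0,-0.012]
    - [0,0,-0.01]
    - [0,0,0]
    - [0,0,0]
    - [0,0,0]
  rotation:
    - [0,0,0]
    - [0,0,0]
    - [0,0,0]
    - [0,0,0]
    - [0,0,0]
    - [0,0,0]
    - [0,0,0]
    - [0,0,0]
  gripper: [255,255,255,255,255,255,255,255]

```text
time_s: 8.57
tcp_pos: [0.5695, 0.1687, 0.0526]
orientation: [[0.995, 0.104, 0.002], [0.104, -0.995, 0.0], [0.002, -0.0, -1.0]]
contact_force: [-0.3, -0.3, -2.2]
grip_width: 0.0358
```

play_rows:
  travel:
    - [-0.004,-0.0004,0]
    - [-0.004,-0.0004,0]
    - [-0.004,-0.0004,0]
    - [-0.003,-0.0004,0]
    - [-0.002,-0.0002,0]
    - [-0.001,0,0]
    - [0,0,0]
    - [0,0,0]
    - [0,0,0]
  rotation:
    - [0,0,0]
    - [0,0,0]
    - [0,0,0]
    - [0,0,0]
    - [0,0,0]
    - [0,0,0]
    - [0,0,0]
    - [0,0,0]
    - [0,0,0]
  gripper: [255,255,255,255,255,255,255,255,255]

```text
time_s: 9.7
tcp_pos: [0.5532, 0.1669, 0.0526]
orientation: [[0.995, 0.103, 0.006], [0.103, -0.995, 0.001], [0.006, -0.0, -1.0]]
contact_force: [8.1, -0.2, -6.1]
grip_width: 0.0356
```

play_rows:
  travel:
    - [-0.001,0,-0.003]
    - [0,0,-0.004]
    - [0,0,-0.004]
    - [0,0,-0.004]
    - [0,0,-0.003]
    - [0,0,-0.002]
    - [0,0,-0.001]
    - [0,0,0]
    - [0,0,0]
  rotation:
    - [0,0,0]
    - [0,0,0]
    - [0,0,0]
    - [0,0,0]
    - [0,0,0]
    - [0,0,0]
    - [0,0,0]
    - [0,0,0]
    - [0,0,0]
  gripper: [255,255,255,255,255,255,255,255,255]

```text
time_s: 10.82
tcp_pos: [0.5534, 0.1672, 0.0338]
orientation: [[0.995, 0.103, 0.01], [0.103, -0.995, 0.002], [0.01, -0.001, -1.0]]
contact_force: [8.8, 0.3, 2.4]
grip_width: 0.0357
```

```bash
python3 look.py side s3 370 200 540 340
```

```text
(89, 109, 3) 6.741573033707865
```

View pics/s3.png

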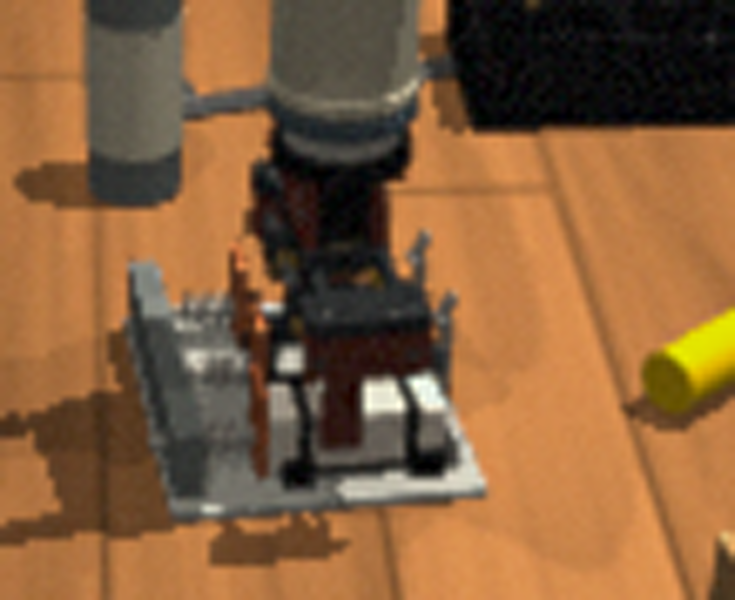

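play_rows:
  travel:
    - [0,0,-0.001]
    - [0,0,0]
    - [0,0,0]
    - [0,0,0]
    - [0,0,0]
    - [0,0,0.03]
    - [0,0,0.04]
    - [0,0,0.04]
    - [0,-0.05,0]
    - [0,-0.05,0]
  rotation:
    - [0,0,0]
    - [0,0,0]
    - [0,0,0]
    - [0,0,0]
    - [0,0,0]
    - [0,0,0]
    - [0,0,0]
    - [0,0,0]
    - [0,0,0]
    - [0,0,0]
  gripper: [255,255,120,60,0,0,0,0,0,0]

```text
time_s: 12.12
tcp_pos: [0.5499, 0.0661, 0.14]
orientation: [[0.994, 0.105, 0.001], [0.105, -0.994, -0.0], [0.001, 0.0, -1.0]]
contact_force: [-0.4, -0.3, -1.0]
grip_width: 0.0879
```

```bash
cat > seat.py <<'E'
from h import *
O=np.array([.5585,.2355]); ex=np.array([.9945,.1045]); ey=np.array([-.1045,.9945])
for n in("top","side"):
    c=cap(n); W=world(c); d=W[...,:2]-O; tx=d@ex; ty=d@ey; h=cv2.cvtColor(c["pixels"],cv2.COLOR_BGR2HSV)
    for b,y in enumerate((-.068,0,.068)):
        m=(abs(ty-y)<.016)&(W[...,2]>.04)&(W[...,2]<.075)&(tx>-.03)&(tx<.06)
        r=[]
        for lo,hi in((-.03,-.015),(-.01,.01),(.02,.045)):
            q=m&(tx>lo)&(tx<hi); r.append((int(q.sum()),np.median(W[q][:,2]).round(4) if q.any() else None))
        w=m&(h[...,2]>110)&(h[...,1]<60); 
        print(n,"bay",b,r,"x",np.percentile(tx[w],[1,99]).round(4) if w.any() else '',"y",np.percentile(ty[w],[2,98]).round(4) if w.any() else '')
E
python3 seat.py
```

```text
top bay 0 [(40, np.float64(0.051)), (50, np.float64(0.0508)), (42, np.float64(0.051))] x [-0.0249  0.0499] y [-0.0743 -0.0523]
top bay 1 [(0, None), (0, None), (0, None)] x  y 
top bay 2 [(0, None), (0, None), (0, None)] x  y 
side bay 0 [(20, np.float64(0.0511)), (9, np.float64(0.0528)), (29, np.float64(0.0516))] x [-0.0233  0.051 ] y [-0.0835 -0.053 ]
side bay 1 [(0, None), (0, None), (0, None)] x  y 
side bay 2 [(0, None), (0, None), (0, None)] x  y
```

play_rows:
  travel:
    - [-0.0054,-0.0384,0]
    - [-0.0054,-0.0384,0]
    - [-0.0054,-0.0384,0]
    - [-0.0054,-0.0384,0]
    - [-0.0054,-0.0384,0]
    - [-0.0054,-0.0384,0]
    - [-0.0054,-0.0384,0]
    - [-0.0054,-0.0384,0]
    - [-0.0054,-0.0384,0]
    - [-0.0054,-0.0384,0]
    - [0,0,0]
    - [0,0,-0.02]
    - [0,0,-0.03]
    - [0,0,-0.02]
    - [0,0,-0.009]
    - [0,0,0]
    - [0,0,0]
    - [0,0,0]
    - [0,0,0]
  rotation:
    - [0,0,-0.115]
    - [0,0,-0.115]
    - [0,0,0]
    - [0,0,0]
    - [0,0,0]
    - [0,0,0]
    - [0,0,0]
    - [0,0,0]
    - [0,0,0]
    - [0,0,0]
    - [0,0,0]
    - [0,0,0]
    - [0,0,0]
    - [0,0,0]
    - [0,0,0]
    - [0,0,0]
    - [0,0,0]
    - [0,0,0]
    - [0,0,0]
  gripper: [105,105,105,105,105,105,105,105,105,105,105,105,105,105,105,255,255,255,255]

```text
time_s: 14.6
tcp_pos: [0.4966, -0.3173, 0.062]
orientation: [[0.992, -0.126, 0.002], [-0.126, -0.992, -0.0], [0.002, 0.0, -1.0]]
contact_force: [0.4, 3.2, 3.1]
grip_width: 0.0253
```

play_rows:
  travel:
    - [0,0,0.006]
    - [0,0,0.006]
    - [0,0,0.006]
    - [0,0,0.006]
    - [0,0,0.006]
    - [0,0,0.005]
    - [0,0,0.003]
    - [0,0,0]
    - [0,0,0]
  rotation:
    - [0,0,0]
    - [0,0,0]
    - [0,0,0]
    - [0,0,0]
    - [0,0,0]
    - [0,0,0]
    - [0,0,0]
    - [0,0,0]
    - [0,0,0]
  gripper: [255,255,255,255,255,255,255,255,255]

```text
time_s: 15.72
tcp_pos: [0.4965, -0.3172, 0.0981]
orientation: [[0.992, -0.126, 0.001], [-0.126, -0.992, 0.0], [0.001, -0.0, -1.0]]
contact_force: [5.3, 1.4, -4.9]
grip_width: 0.0255
```

play_rows:
  travel:
    - [0,0,0.001]
    - [0,0,0.001]
    - [0,0,0.001]
    - [0,0,0]
  rotation:
    - [0,0,0]
    - [0,0,0]
    - [0,0,0]
    - [0,0,0]
  gripper: [255,255,255,255]

```text
time_s: 16.23
tcp_pos: [0.4964, -0.3172, 0.0981]
orientation: [[0.992, -0.126, -0.001], [-0.126, -0.992, 0.001], [-0.001, -0.001, -1.0]]
contact_force: [11.1, -2.3, -16.7]
grip_width: 0.0259
```

play_rows:
  travel:
    - [0,0,-0.003]
    - [0,0,0]
    - [0,0,0]
    - [0,0,0.02]
    - [0,0,0.01]
    - [0.0042,0.034,0]
    - [0.0043,0.0335,0]
    - [0,0,0]
    - [0,0,0]
    - [0,0,-0.014]
    - [0,0,-0.007]
    - [0,0,-0.007]
    - [0,0,-0.007]
    - [0,0,-0.007]
    - [0,0,-0.006]
    - [0,0,-0.006]
    - [0,0,-0.004]
    - [0,0,-0.002]
    - [0,0,0]
    - [0,0,0]
  rotation:
    - [0,0,0]
    - [0,0,0]
    - [0,0,0]
    - [0,0,0]
    - [0,0,0]
    - [0,0,0]
    - [0,0,0]
    - [0,0,0]
    - [0,0,0]
    - [0,0,0]
    - [0,0,0]
    - [0,0,0]
    - [0,0,0]
    - [0,0,0]
    - [0,0,0]
    - [0,0,0]
    - [0,0,0]
    - [0,0,0]
    - [0,0,0]
    - [0,0,0]
  gripper: [105,105,105,105,105,255,255,255,255,255,255,255,255,255,255,255,255,255,255,255]

```text
time_s: 18.73
tcp_pos: [0.5049, -0.2509, 0.076]
orientation: [[0.992, -0.127, 0.004], [-0.127, -0.992, -0.003], [0.004, 0.002, -1.0]]
contact_force: [-13.2, 6.7, 35.1]
grip_width: 0.0
```

play_rows:
  travel:
    - [0,0,0.023]
    - [0,0,0.04]
    - [0.035,-0.0044,0]
    - [0.0345,-0.0044,0]
    - [0,0,0]
    - [0,0,-0.015]
    - [0,0,-0.02]
    - [0,0,-0.02]
    - [0,0,-0.013]
    - [0,0,0]
    - [0,0,0]
    - [0,0,0]
  rotation:
    - [0,0,0]
    - [0,0,0]
    - [0,0,0]
    - [0,0,0]
    - [0,0,0]
    - [0,0,0]
    - [0,0,0]
    - [0,0,0]
    - [0,0,0]
    - [0,0,0]
    - [0,0,0]
    - [0,0,0]
  gripper: [60,60,60,60,60,60,60,60,60,60,60,60]
  newtons: 60

```text
time_s: 20.23
tcp_pos: [0.5745, -0.2589, 0.0648]
orientation: [[0.992, -0.126, 0.002], [-0.126, -0.992, -0.001], [0.002, 0.001, -1.0]]
contact_force: [-0.5, -0.6, -0.4]
grip_width: 0.0674
```

play_rows:
  travel:
    - [0,0,-0.004]
    - [0,0,0]
    - [0,0,0]
    - [0,0,0]
    - [0,0,0]
    - [0,0,0]
    - [0,0,0.02]
    - [0,0,0.04]
    - [0,0,0.03]
    - [0,0,0]
    - [0,0,0]
  rotation:
    - [0,0,0]
    - [0,0,0]
    - [0,0,0]
    - [0,0,0]
    - [0,0,0]
    - [0,0,0]
    - [0,0,0]
    - [0,0,0]
    - [0,0,0]
    - [0,0,0]
    - [0,0,0]
  gripper: [60,255,255,255,255,255,255,255,255,255,255]

```text
time_s: 21.6
tcp_pos: [0.5736, -0.2584, 0.1486]
orientation: [[0.992, -0.126, -0.001], [-0.126, -0.992, 0.001], [-0.001, -0.0, -1.0]]
contact_force: [-1.0, -0.1, -2.2]
grip_width: 0.0358
```

play_rows:
  travel:
    - [0,0.02,0.004]
    - [0,0.0431,0]
    - [-0.001,0.0431,0]
    - [-0.001,0.0431,0]
    - [-0.001,0.0431,0]
    - [-0.001,0.0431,0]
    - [-0.001,0.0431,0]
    - [-0.001,0.0431,0]
    - [-0.002,0.0431,0]
    - [-0.002,0.0431,0]
    - [-0.002,0.0431,0]
    - [0,0.0431,0]
    - [0,0,0]
    - [0,0,0]
    - [0,0,0]
  rotation:
    - [0,0,0]
    - [0,0,0.115]
    - [0,0,0.115]
    - [0,0,0]
    - [0,0,0]
    - [0,0,0]
    - [0,0,0]
    - [0,0,0]
    - [0,0,0]
    - [0,0,0]
    - [0,0,0]
    - [0,0,0]
    - [0,0,0]
    - [0,0,0]
    - [0,0,0]
  gripper: [255,255,255,255,255,255,255,255,255,255,255,255,255,255,255]

```text
time_s: 23.48
tcp_pos: [0.5618, 0.2346, 0.1534]
orientation: [[0.995, 0.103, -0.001], [0.103, -0.995, -0.0], [-0.001, 0.0, -1.0]]
contact_force: [0.4, -0.2, -1.9]
grip_width: 0.0357
```

```bash
cat > held.py <<'E'
from h import *
s=env.read_state(); p=s["tcp_pos"]; R=s["orientation"]; ex=R[:2,0]; ey=-R[:2,1]
c=cap("side"); W=world(c); d=W[...,:2]-p[:2]; a=d@ex; b=d@ey
m=(W[...,2]>p[2]-.04)&(W[...,2]<p[2]+.04)&(abs(b+.018)<.01)&(abs(a)<.075)
P=W[m]; aa=a[m]; print(p.round(4),s["grip_width"].round(4),"ends",np.percentile(aa,[1,99]).round(4))
for lo,hi in((-.04,-.02),(.02,.04),(.04,.058)):
    q=P[(aa>lo)&(aa<hi)][:,2]-p[2]; print(lo,np.percentile(q,[3,97]).round(4))
E
python3 held.py
```

```text
Traceback (most recent call last):
  File "held.py", line 5, in <module>
    P=W[m]; aa=a[m]; print(p.round(4),s["grip_width"].round(4),"ends",np.percentile(aa,[1,99]).round(4))
                                      ^^^^^^^^^^^^^^^^^^^^^
AttributeError: 'float' object has no attribute 'round'
```

```bash
sed -i 's/s\["grip_width"\].round(4)/s["grip_width"]/' held.py; python3 held.py
```

```text
[0.5619 0.2345 0.1535] 0.03606703372888343 ends [-0.0396  0.0583]
-0.04 [-0.0055  0.0287]
0.02 [-0.0051  0.0286]
0.04 [-0.0041  0.0298]
```

play_rows:
  travel:
    - [0,0.001,-0.03]
    - [0,0,-0.03]
    - [0,0,-0.025]
    - [0,0,-0.015]
    - [0,0,-0.01]
    - [0,0,0]
    - [0,0,0]
    - [-0.004,-0.0004,0]
    - [-0.004,-0.0004,0]
    - [-0.004,-0.0004,0]
    - [-0.003,-0.0004,0]
    - [-0.002,-0.0002,0]
    - [-0.002,-0.0002,0]
    - [0,0,0]
    - [0,0,0]
    - [0,0,0]
  rotation:
    - [0,0,0]
    - [0,0,0]
    - [0,0,0]
    - [0,0,0]
    - [0,0,0]
    - [0,0,0]
    - [0,0,0]
    - [0,0,0]
    - [0,0,0]
    - [0,0,0]
    - [0,0,0]
    - [0,0,0]
    - [0,0,0]
    - [0,0,0]
    - [0,0,0]
    - [0,0,0]
  gripper: [255,255,255,255,255,255,255,255,255,255,255,255,255,255,255,255]

```text
time_s: 25.58
tcp_pos: [0.5454, 0.2349, 0.045]
orientation: [[0.995, 0.103, 0.007], [0.103, -0.995, 0.002], [0.007, -0.001, -1.0]]
contact_force: [8.5, 1.8, -4.2]
grip_width: 0.0358
```

play_rows:
  travel:
    - [0,0,-0.004]
    - [0,0,-0.004]
    - [0,0,-0.004]
    - [0,0,-0.004]
    - [0,0,-0.003]
    - [0,0,-0.002]
    - [0,0,-0.002]
    - [0,0,0]
    - [0,0,0]
  rotation:
    - [0,0,0]
    - [0,0,0]
    - [0,0,0]
    - [0,0,0]
    - [0,0,0]
    - [0,0,0]
    - [0,0,0]
    - [0,0,0]
    - [0,0,0]
  gripper: [255,255,255,255,255,255,255,255,255]

```text
time_s: 26.7
tcp_pos: [0.5464, 0.2352, 0.024]
orientation: [[0.995, 0.103, 0.009], [0.103, -0.995, 0.003], [0.01, -0.002, -1.0]]
contact_force: [7.7, 0.2, 2.5]
grip_width: 0.0358
```

```bash
python3 held.py
```

```text
[0.5464 0.2352 0.024 ] 0.03577336714603681 ends [-0.0646  0.0473]
-0.04 [-0.0164  0.0295]
0.02 [0.0071 0.0306]
0.04 [0.0077 0.0348]
```

play_rows:
  travel:
    - [0,0,-0.002]
    - [0,0,0]
    - [0,0,0]
    - [0,0,0]
    - [0,0,0]
    - [0,0,0]
    - [0,0,0.03]
    - [0,0,0.04]
    - [0,0,0.05]
    - [0,-0.05,0]
    - [0,-0.05,0]
    - [0,-0.05,0]
    - [0,-0.03,0]
  rotation:
    - [0,0,0]
    - [0,0,0]
    - [0,0,0]
    - [0,0,0]
    - [0,0,0]
    - [0,0,0]
    - [0,0,0]
    - [0,0,0]
    - [0,0,0]
    - [0,0,0]
    - [0,0,0]
    - [0,0,0]
    - [0,0,0]
  gripper: [255,255,115,115,115,115,115,115,115,115,115,115,115]

```text
time_s: 28.38
tcp_pos: [0.5416, 0.0529, 0.1373]
orientation: [[0.995, 0.103, -0.004], [0.103, -0.995, 0.0], [-0.004, -0.001, -1.0]]
contact_force: [0.4, 0.5, -0.9]
grip_width: 0.0483
```

```bash
python3 seat.py
```

```text
top bay 0 [(54, np.float64(0.051)), (72, np.float64(0.0509)), (79, np.float64(0.052))] x [-0.0254  0.0497] y [-0.0822 -0.0527]
top bay 1 [(53, np.float64(0.0512)), (75, np.float64(0.0513)), (88, np.float64(0.0514))] x [-0.0255  0.05  ] y [-0.0152  0.0151]
top bay 2 [(0, None), (0, None), (0, None)] x  y 
side bay 0 [(15, np.float64(0.0511)), (4, np.float64(0.0488)), (32, np.float64(0.0517))] x [-0.023   0.0507] y [-0.083  -0.0553]
side bay 1 [(17, np.float64(0.0516)), (0, None), (6, np.float64(0.0517))] x [-0.025   0.0471] y [-0.0153  0.0138]
side bay 2 [(0, None), (0, None), (0, None)] x  y
```

play_rows:
  travel:
    - [-0.0046,-0.0379,0]
    - [-0.0046,-0.0379,0]
    - [-0.0046,-0.0379,0]
    - [-0.0046,-0.0379,0]
    - [-0.0047,-0.0379,0]
    - [-0.0047,-0.0379,0]
    - [-0.0047,-0.0379,0]
    - [-0.0047,-0.0376,0]
    - [0,0,0]
    - [0,0,-0.02]
    - [0,0,-0.03]
    - [0,0,-0.02]
    - [0,0,-0.007]
    - [0,0,0]
    - [0,0,0]
    - [0,0,0]
    - [0,0,0]
  rotation:
    - [0,0,-0.115]
    - [0,0,-0.115]
    - [0,0,0]
    - [0,0,0]
    - [0,0,0]
    - [0,0,0]
    - [0,0,0]
    - [0,0,0]
    - [0,0,0]
    - [0,0,0]
    - [0,0,0]
    - [0,0,0]
    - [0,0,0]
    - [0,0,0]
    - [0,0,0]
    - [0,0,0]
    - [0,0,0]
  gripper: [105,105,105,105,105,105,105,105,105,105,105,105,105,255,255,255,255]

```text
time_s: 30.6
tcp_pos: [0.5063, -0.2497, 0.063]
orientation: [[0.992, -0.127, 0.002], [-0.127, -0.992, -0.003], [0.002, 0.002, -1.0]]
contact_force: [0.4, -4.8, 3.1]
grip_width: 0.0255
```

play_rows:
  travel:
    - [0,0,0.006]
    - [0,0,0.006]
    - [0,0,0.006]
    - [0,0,0.006]
    - [0,0,0.006]
    - [0,0,0.006]
    - [0,0,0.003]
    - [0,0,0.001]
    - [0,0,0]
    - [0,0,0]
  rotation:
    - [0,0,0]
    - [0,0,0]
    - [0,0,0]
    - [0,0,0]
    - [0,0,0]
    - [0,0,0]
    - [0,0,0]
    - [0,0,0]
    - [0,0,0]
    - [0,0,0]
  gripper: [255,255,255,255,255,255,255,255,255,255]

```text
time_s: 31.85
tcp_pos: [0.5061, -0.2496, 0.0991]
orientation: [[0.992, -0.127, 0.0], [-0.127, -0.992, -0.001], [0.0, 0.001, -1.0]]
contact_force: [7.0, -8.9, -13.5]
grip_width: 0.0258
```

play_rows:
  travel:
    - [0,0,-0.003]
    - [0,0,0]
    - [0,0,0]
    - [0,0,0.02]
    - [0,0,0.01]
    - [0.0038,0.034,0]
    - [0.0037,0.0333,0]
    - [0,0,0]
    - [0,0,0]
    - [0,0,-0.014]
    - [0,0,-0.007]
    - [0,0,-0.007]
    - [0,0,-0.007]
    - [0,0,-0.007]
    - [0,0,-0.006]
    - [0,0,-0.006]
    - [0,0,-0.004]
    - [0,0,-0.002]
    - [0,0,0]
    - [0,0,0]
  rotation:
    - [0,0,0]
    - [0,0,0]
    - [0,0,0]
    - [0,0,0]
    - [0,0,0]
    - [0,0,0]
    - [0,0,0]
    - [0,0,0]
    - [0,0,0]
    - [0,0,0]
    - [0,0,0]
    - [0,0,0]
    - [0,0,0]
    - [0,0,0]
    - [0,0,0]
    - [0,0,0]
    - [0,0,0]
    - [0,0,0]
    - [0,0,0]
    - [0,0,0]
  gripper: [105,105,105,105,105,255,255,255,255,255,255,255,255,255,255,255,255,255,255,255]

```text
time_s: 34.35
tcp_pos: [0.5138, -0.1822, 0.076]
orientation: [[0.992, -0.127, 0.004], [-0.127, -0.992, -0.002], [0.005, 0.002, -1.0]]
contact_force: [-15.5, 5.9, 36.6]
grip_width: 0.0004
```

play_rows:
  travel:
    - [0,0,0.023]
    - [0,0,0.04]
    - [0.035,-0.0045,0]
    - [0.034,-0.0045,0]
    - [0,0,0]
    - [0,0,-0.015]
    - [0,0,-0.02]
    - [0,0,-0.02]
    - [0,0,-0.015]
    - [0,0,0]
    - [0,0,0]
    - [0,0,0]
  rotation:
    - [0,0,0]
    - [0,0,0]
    - [0,0,0]
    - [0,0,0]
    - [0,0,0]
    - [0,0,0]
    - [0,0,0]
    - [0,0,0]
    - [0,0,0]
    - [0,0,0]
    - [0,0,0]
    - [0,0,0]
  gripper: [60,60,60,60,60,60,60,60,60,60,60,60]

```text
time_s: 35.85
tcp_pos: [0.5829, -0.1903, 0.0629]
orientation: [[0.992, -0.126, 0.002], [-0.126, -0.992, -0.001], [0.002, 0.001, -1.0]]
contact_force: [0.6, 0.4, -0.6]
grip_width: 0.0672
```

play_rows:
  travel:
    - [0,0,-0.002]
    - [0,0,0]
    - [0,0,0]
    - [0,0,0]
    - [0,0,0]
    - [0,0,0]
    - [0,0,0.02]
    - [0,0,0.04]
    - [0,0,0.034]
    - [0,0,0]
    - [0,0,0]
  rotation:
    - [0,0,0]
    - [0,0,0]
    - [0,0,0]
    - [0,0,0]
    - [0,0,0]
    - [0,0,0]
    - [0,0,0]
    - [0,0,0]
    - [0,0,0]
    - [0,0,0]
    - [0,0,0]
  gripper: [60,255,255,255,255,255,255,255,255,255,255]

```text
time_s: 37.22
tcp_pos: [0.5819, -0.1899, 0.1524]
orientation: [[0.992, -0.126, -0.002], [-0.126, -0.992, 0.001], [-0.002, -0.001, -1.0]]
contact_force: [-0.4, -0.3, -4.3]
grip_width: 0.036
```

play_rows:
  travel:
    - [0,0.02,0]
    - [-0.0025,0.043,0]
    - [-0.0025,0.043,0]
    - [-0.0025,0.043,0]
    - [-0.0025,0.043,0]
    - [-0.0025,0.043,0]
    - [-0.0025,0.043,0]
    - [-0.0025,0.043,0]
    - [-0.0025,0.043,0]
    - [-0.0025,0.043,0]
    - [-0.0025,0.043,0]
    - [-0.0025,0.043,0]
    - [0,0,0]
    - [0,0,0]
    - [0,0,0]
  rotation:
    - [0,0,0]
    - [0,0,0.115]
    - [0,0,0.115]
    - [0,0,0]
    - [0,0,0]
    - [0,0,0]
    - [0,0,0]
    - [0,0,0]
    - [0,0,0]
    - [0,0,0]
    - [0,0,0]
    - [0,0,0]
    - [0,0,0]
    - [0,0,0]
    - [0,0,0]
  gripper: [255,255,255,255,255,255,255,255,255,255,255,255,255,255,255]

```text
time_s: 39.1
tcp_pos: [0.5545, 0.3021, 0.1532]
orientation: [[0.995, 0.103, -0.001], [0.103, -0.995, -0.001], [-0.001, 0.0, -1.0]]
contact_force: [-0.3, 0.3, -1.7]
grip_width: 0.0357
```

```bash
python3 held.py
```

```text
[0.5545 0.3021 0.1532] 0.03572461687126469 ends [-0.0386  0.0592]
-0.04 [-0.0039  0.0276]
0.02 [-0.004   0.0288]
0.04 [-0.0067  0.0291]
```

Same hold as pack 1, so I'll use the same moves with y shifted by +1 mm.

play_rows:
  travel:
    - [0,0.001,-0.03]
    - [0,0,-0.03]
    - [0,0,-0.025]
    - [0,0,-0.015]
    - [0,0,-0.01]
    - [0,0,0]
    - [0,0,0]
    - [-0.004,-0.0004,0]
    - [-0.004,-0.0004,0]
    - [-0.004,-0.0004,0]
    - [-0.003,-0.0004,0]
    - [-0.002,-0.0002,0]
    - [-0.002,-0.0002,0]
    - [0,0,0]
    - [0,0,0]
    - [0,0,0]
  rotation:
    - [0,0,0]
    - [0,0,0]
    - [0,0,0]
    - [0,0,0]
    - [0,0,0]
    - [0,0,0]
    - [0,0,0]
    - [0,0,0]
    - [0,0,0]
    - [0,0,0]
    - [0,0,0]
    - [0,0,0]
    - [0,0,0]
    - [0,0,0]
    - [0,0,0]
    - [0,0,0]
  gripper: [255,255,255,255,255,255,255,255,255,255,255,255,255,255,255,255]

```text
time_s: 41.15
tcp_pos: [0.5381, 0.3023, 0.0449]
orientation: [[0.995, 0.103, 0.006], [0.103, -0.995, 0.002], [0.006, -0.001, -1.0]]
contact_force: [8.8, 2.4, -5.0]
grip_width: 0.0355
```

play_rows:
  travel:
    - [0,0,-0.004]
    - [0,0,-0.004]
    - [0,0,-0.004]
    - [0,0,-0.004]
    - [0,0,-0.003]
    - [0,0,-0.003]
    - [0,0,-0.003]
    - [0,0,0]
    - [0,0,0]
  rotation:
    - [0,0,0]
    - [0,0,0]
    - [0,0,0]
    - [0,0,0]
    - [0,0,0]
    - [0,0,0]
    - [0,0,0]
    - [0,0,0]
    - [0,0,0]
  gripper: [255,255,255,255,255,255,255,255,255]

```text
time_s: 42.28
tcp_pos: [0.5392, 0.3025, 0.0238]
orientation: [[0.995, 0.103, 0.01], [0.103, -0.995, 0.003], [0.01, -0.002, -1.0]]
contact_force: [5.3, -2.2, 8.8]
grip_width: 0.0358
```

play_rows:
  travel:
    - [0,0,0]
    - [0,0,0]
    - [0,0,0]
    - [0,0,0]
    - [0,0,0.03]
    - [0,0,0.04]
    - [0,0,0.05]
    - [0,-0.05,0]
    - [0,-0.05,0]
    - [0,-0.05,0]
    - [0,-0.05,0]
    - [0,-0.05,0]
  rotation:
    - [0,0,0]
    - [0,0,0]
    - [0,0,0]
    - [0,0,0]
    - [0,0,0]
    - [0,0,0]
    - [0,0,0]
    - [0,0,0]
    - [0,0,0]
    - [0,0,0]
    - [0,0,0]
    - [0,0,0]
  gripper: [115,115,115,115,115,115,115,115,115,115,115,115]

```text
time_s: 43.78
tcp_pos: [0.5343, 0.051, 0.1373]
orientation: [[0.995, 0.105, -0.004], [0.105, -0.995, 0.001], [-0.004, -0.001, -1.0]]
contact_force: [0.5, -0.6, -0.3]
grip_width: 0.048
```

```bash
python3 seat.py
```

```text
top bay 0 [(58, np.float64(0.0518)), (69, np.float64(0.0512)), (84, np.float64(0.0511))] x [-0.0266  0.0494] y [-0.0821 -0.0524]
top bay 1 [(53, np.float64(0.0508)), (73, np.float64(0.0512)), (96, np.float64(0.0507))] x [-0.0257  0.0503] y [-0.0154  0.0154]
top bay 2 [(58, np.float64(0.0503)), (73, np.float64(0.0514)), (90, np.float64(0.0505))] x [-0.0265  0.0506] y [0.0531 0.0836]
side bay 0 [(6, np.float64(0.0527)), (12, np.float64(0.051)), (35, np.float64(0.0513))] x [0.0004 0.0502] y [-0.0838 -0.0546]
side bay 1 [(6, np.float64(0.0526)), (0, None), (5, np.float64(0.0513))] x [-0.0232  0.0453] y [-0.0155  0.0058]
side bay 2 [(9, np.float64(0.0509)), (0, None), (0, None)] x [-0.0296 -0.0241] y [0.0561 0.0797]
```

play_rows:
  travel:
    - [-0.0035,-0.0389,0]
    - [-0.0035,-0.0389,0]
    - [-0.0035,-0.0389,0]
    - [-0.0035,-0.0389,0]
    - [-0.0035,-0.0389,0]
    - [-0.0035,-0.0389,0]
    - [0,0,0]
    - [0,0,-0.02]
    - [0,0,-0.03]
    - [0,0,-0.02]
    - [0,0,-0.007]
    - [0,0,0]
    - [0,0,0]
    - [0,0,0]
    - [0,0,0]
  rotation:
    - [0,0,-0.115]
    - [0,0,-0.115]
    - [0,0,0]
    - [0,0,0]
    - [0,0,0]
    - [0,0,0]
    - [0,0,0]
    - [0,0,0]
    - [0,0,0]
    - [0,0,0]
    - [0,0,0]
    - [0,0,0]
    - [0,0,0]
    - [0,0,0]
    - [0,0,0]
  gripper: [105,105,105,105,105,105,105,105,105,105,105,255,255,255,255]

```text
time_s: 45.75
tcp_pos: [0.5153, -0.1824, 0.0629]
orientation: [[0.992, -0.126, 0.002], [-0.126, -0.992, -0.002], [0.002, 0.001, -1.0]]
contact_force: [-0.1, -2.6, 2.8]
grip_width: 0.0256
```

play_rows:
  travel:
    - [0,0,0.006]
    - [0,0,0.006]
    - [0,0,0.006]
    - [0,0,0.006]
    - [0,0,0.006]
    - [0,0,0.006]
    - [0,0,0.003]
    - [0,0,0.001]
    - [0,0,0]
    - [0,0,0]
  rotation:
    - [0,0,0]
    - [0,0,0]
    - [0,0,0]
    - [0,0,0]
    - [0,0,0]
    - [0,0,0]
    - [0,0,0]
    - [0,0,0]
    - [0,0,0]
    - [0,0,0]
  gripper: [255,255,255,255,255,255,255,255,255,255]

```text
time_s: 47.0
tcp_pos: [0.5152, -0.1823, 0.099]
orientation: [[0.992, -0.127, -0.0], [-0.127, -0.992, -0.001], [-0.0, 0.001, -1.0]]
contact_force: [8.0, -6.2, -12.3]
grip_width: 0.0255
```

play_rows:
  travel:
    - [0,0,-0.003]
    - [0,0,0]
    - [0,0,0]
    - [0,0,0.03]
    - [0,0,0.04]
    - [-0.02,0.02,0.02]
    - [-0.03,0.01,0]
    - [-0.03,0,0]
  rotation:
    - [0,0,0]
    - [0,0,0]
    - [0,0,0]
    - [0,0,0]
    - [0,0,0]
    - [0,0,0]
    - [0,0,0]
    - [0,0,0]
  gripper: [105,105,105,60,60,60,60,60]

```text
time_s: 48.0
tcp_pos: [0.4342, -0.1508, 0.1896]
orientation: [[0.992, -0.125, 0.002], [-0.125, -0.992, -0.0], [0.002, 0.0, -1.0]]
contact_force: [-0.1, 0.1, 0.1]
grip_width: 0.0671
```

```bash
python3 look.py top t4 220 130 660 460
python3 - <<'E'
from h import *
c=dict(np.load("t4.npz")); W=world(c); h=cv2.cvtColor(c["pixels"],cv2.COLOR_BGR2HSV)
B=(W[...,0]>.4)&(W[...,0]<.72)&(W[...,1]>-.16)&(W[...,1]<.11)
m=(B&(h[...,1]<60)&(h[...,2]>120)&(W[...,2]<.03)).astype(np.uint8); n,l,st,_=cv2.connectedComponentsWithStats(m)
for i in range(1,n):
    if st[i,4]>60:
        vv,uu=np.where(l==i); P=np.array([ray(c,u,v,.017)[:2]*1000 for u,v in zip(uu,vv)],np.float32); print(st[i],cv2.minAreaRect(P),P.mean(0))
B=(W[...,0]>.47)&(W[...,0]<.55)&(W[...,1]>-.36)&(W[...,1]<-.15)&(W[...,2]>.1)&(W[...,2]<.125)
n,l,st,_=cv2.connectedComponentsWithStats(B.astype(np.uint8))
for i in range(1,n):
    if st[i,4]>15: print("key",np.median(W[l==i],0).round(4))
m=(W[...,1]>.4)&(W[...,1]<.5)&(W[...,2]>.09)&(W[...,2]<.115)&(W[...,0]>.5)&(W[...,0]<.65); print("jar",W[m].mean(0))
E
```

```text
(211, 282, 3) 2.8368794326241136
[270 124   7  60 272] ((556.145263671875, -4.806139945983887), (14.141563415527344, 182.38449096679688), 89.23786926269531) [556.0121    -4.890822]
jar [0.57831365 0.44937276 0.09888658]
```

View pics/t4.png

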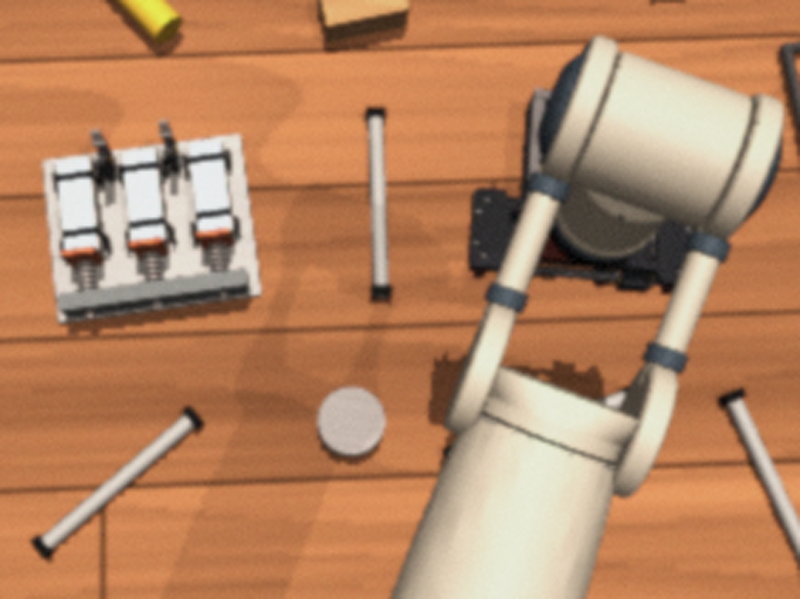

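The top view shows all three packs in the bays at (78,205), (145,195) and (210,187). The keeper has not moved: caps at (375,112) and (381,292), centre (556,-5) mm. I'll go and grip it.

play_rows:
  travel:
    - [0.0243,0.0292,0]
    - [0.0243,0.0292,0]
    - [0.0243,0.0292,0]
    - [0.0243,0.0292,0]
    - [0.0244,0.0292,0]
    - [0,0,-0.04]
    - [0,0,-0.04]
    - [0,0,-0.04]
    - [0,0,-0.03]
    - [0,0,-0.02]
    - [0,0,0]
    - [0,0,0]
  rotation:
    - [0,0,0.06]
    - [0,0,0.057]
    - [0,0,0]
    - [0,0,0]
    - [0,0,0]
    - [0,0,0]
    - [0,0,0]
    - [0,0,0]
    - [0,0,0]
    - [0,0,0]
    - [0,0,0]
    - [0,0,0]
  gripper: [60,60,60,60,60,60,60,60,60,60,60,60]

```text
time_s: 49.55
tcp_pos: [0.5574, -0.0056, 0.0202]
orientation: [[1.0, -0.009, 0.002], [-0.009, -1.0, -0.0], [0.002, 0.0, -1.0]]
contact_force: [0.1, 0.7, 0.9]
grip_width: 0.0671
```

```bash
cat > rod.py <<'E'
from h import *
s=env.read_state(); p=s["tcp_pos"]; print(p.round(4),s["grip_width"])
for n in("side","top"):
    c=cap(n); W=world(c); h=cv2.cvtColor(c["pixels"],cv2.COLOR_BGR2HSV)
    m=(W[...,0]>.42)&(W[...,0]<.70)&(abs(W[...,1]+.005)<.05)&(W[...,2]>.008)&(W[...,2]<.03)&(h[...,2]<70)
    for s_,q in(("near",m&(W[...,0]<.5)),("far",m&(W[...,0]>.61))): 
        if q.any(): print(n,s_,q.sum(),np.median(W[q],0).round(4))
E
python3 rod.py
```

```text
[ 0.5574 -0.0056  0.0202] 0.06706565902161472
side near 20 [ 0.4606 -0.0113  0.0204]
side far 14 [ 0.6525 -0.0142  0.0194]
```

play_rows:
  travel:
    - [-0.001,0,-0.009]
    - [0,0,-0.008]
    - [0,0,0]
    - [0,0,0]
    - [0,0,0]
    - [0,0,0]
    - [0,0,0]
    - [0,0,0]
    - [0,0,0]
    - [0,0,0.03]
    - [0,0,0.04]
    - [0,0,0.04]
    - [0,0,0.03]
    - [0,0,0]
    - [0,0,0]
  rotation:
    - [0,0,0]
    - [0,0,0]
    - [0,0,0]
    - [0,0,0]
    - [0,0,0]
    - [0,0,0]
    - [0,0,0]
    - [0,0,0]
    - [0,0,0]
    - [0,0,0]
    - [0,0,0]
    - [0,0,0]
    - [0,0,0]
    - [0,0,0]
    - [0,0,0]
  gripper: [60,60,60,255,255,255,255,255,255,255,255,255,255,255,255]
  newtons: 60

```text
time_s: 51.52
tcp_pos: [0.5548, -0.0055, 0.1398]
orientation: [[1.0, -0.009, -0.002], [-0.009, -1.0, 0.0], [-0.002, -0.0, -1.0]]
contact_force: [-0.8, 0.2, -1.9]
grip_width: 0.0148
```

play_rows:
  travel:
    - [0.0049,0.0246,0.001]
    - [0.0049,0.0246,0.001]
    - [0.0049,0.0246,0]
    - [0.0049,0.0246,0]
    - [0.0049,0.0246,0]
    - [0.0049,0.0246,0]
    - [0.0049,0.0246,0]
    - [0.0049,0.0246,0]
    - [0.0049,0.0246,0]
    - [0.005,0.0246,0]
    - [0,0,0]
    - [0,0,0]
    - [0,0,0]
  rotation:
    - [0,0,0.1684]
    - [0,0,0.1684]
    - [0,0,0.1684]
    - [0,0,0.1684]
    - [0,0,0.1684]
    - [0,0,0.1684]
    - [0,0,0.1684]
    - [0,0,0.1684]
    - [0,0,0.1684]
    - [0,0,0.1684]
    - [0,0,0]
    - [0,0,0]
    - [0,0,0]
  gripper: [255,255,255,255,255,255,255,255,255,255,255,255,255]

```text
time_s: 53.15
tcp_pos: [0.6043, 0.2395, 0.1431]
orientation: [[-0.101, 0.995, -0.001], [0.995, 0.101, -0.001], [-0.0, -0.001, -1.0]]
contact_force: [0.1, -0.3, -0.9]
grip_width: 0.0145
```

```bash
python3 look.py side s5 370 150 540 340; python3 look.py top t5 220 150 420 320;  cat > rod2.py <<'E'
import sys
from h import *
s=env.read_state(); p=s["tcp_pos"]; print(p.round(4),s["grip_width"],s["contact_force"].round(1)); print(s["orientation"].round(3).tolist())
O=np.array([.5585,.2355]); ex=np.array([.9945,.1045]); ey=np.array([-.1045,.9945])
for n in("side","top"):
    c=cap(n); W=world(c); h=cv2.cvtColor(c["pixels"],cv2.COLOR_BGR2HSV); d=W[...,:2]-O; tx=d@ex; ty=d@ey
    zc=p[2]+.008
    m=(abs(tx-.0457)<.03)&(abs(ty)<.13)&(abs(W[...,2]-zc)<.025)&(h[...,1]<90)
    for lo,hi in((-.12,-.098),(-.09,-.05),(.05,.09),(.098,.12)):
        q=m&(ty>lo)&(ty<hi)
        if q.sum()>2: print(n,lo,q.sum(),"x",np.percentile(tx[q],[5,50,95]).round(4),"z",np.percentile(W[q][:,2],[5,50,95]).round(4),"y",ty[q].min().round(4),ty[q].max().round(4))
    f=(abs(tx-.05)<.03)&(abs(abs(ty)-.034)<.012)&(W[...,2]>.07)&(W[...,2]<.1)&(h[...,2]<190)
    for sg in(-1,1):
        q=f&(ty*sg>0)
        if q.any(): print(n,"fork",sg,q.sum(),"x",np.percentile(tx[q],[5,50,95]).round(4),"y",np.median(ty[q]).round(4),"z",np.max(W[q][:,2]).round(4))
E
python3 rod2.py
```

```text
(121, 109, 3) 4.958677685950414
(108, 128, 3) 5.555555555555555
[0.6045 0.2397 0.1436] 0.015049483929240805 [-0.2 -0.4 -0.6]
[[-0.102, 0.995, -0.0], [0.995, 0.102, -0.0], [-0.0, -0.0, -1.0]]
side -0.12 22 x [0.0377 0.0448 0.0532] z [0.145  0.1554 0.1645] y -0.1082 -0.0989
side -0.09 22 x [0.0384 0.0438 0.0495] z [0.1538 0.1594 0.1627] y -0.0849 -0.0503
side 0.05 8 x [0.0386 0.0389 0.0413] z [0.1514 0.1572 0.1618] y 0.0675 0.0874
side fork -1 18 x [0.0329 0.0546 0.0622] y -0.035 z 0.0926
side fork 1 19 x [0.034  0.0561 0.0623] y 0.0328 z 0.0922
top -0.09 41 x [0.0377 0.0437 0.0506] z [0.1538 0.1589 0.1623] y -0.089 -0.0699
top 0.05 48 x [0.0386 0.0447 0.0515] z [0.1556 0.158  0.1615] y 0.0502 0.0739
top fork -1 14 x [0.0551 0.0581 0.0606] y -0.0328 z 0.0925
top fork 1 12 x [0.0569 0.0586 0.0614] y 0.0342 z 0.0921
```

View pics/s5.png

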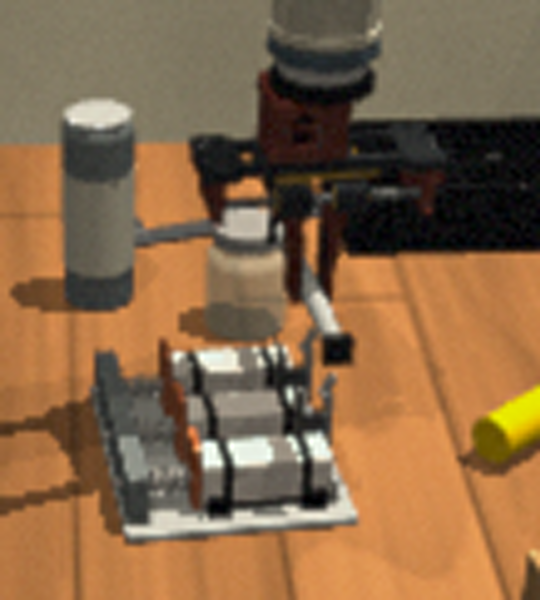

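The rod is level and crosswise over the forks, with its near cap at (337,347) in the crop. I'll lower it to just above the forks and recheck the x alignment.

play_rows:
  travel:
    - [0,0,-0.025]
    - [0,0,-0.02]
    - [0,0,-0.009]
    - [0,0,0]
    - [0,0,0]
    - [0,0,0]
  rotation:
    - [0,0,0.003]
    - [0,0,0]
    - [0,0,0]
    - [0,0,0]
    - [0,0,0]
    - [0,0,0]
  gripper: [255,255,255,255,255,255]

```text
time_s: 54.1
tcp_pos: [0.605, 0.2407, 0.0908]
orientation: [[-0.107, 0.994, 0.002], [0.994, 0.107, 0.001], [0.0, 0.002, -1.0]]
contact_force: [0.1, -0.7, -2.7]
grip_width: 0.0146
```

```bash
python3 rod2.py;python3 look.py side s6 430 230 500 300
```

```text
[0.605  0.2407 0.0908] 0.0145518517862157 [ 0.1 -0.7 -2.7]
[[-0.107, 0.994, 0.002], [0.994, 0.107, 0.001], [0.0, 0.002, -1.0]]
side -0.12 21 x [0.0379 0.0456 0.054 ] z [0.0931 0.1004 0.1126] y -0.106 -0.0982
side -0.09 22 x [0.0388 0.0441 0.0508] z [0.1014 0.1061 0.1094] y -0.0884 -0.05
side 0.05 8 x [0.0372 0.039  0.0401] z [0.0964 0.1041 0.1079] y 0.0593 0.0898
side fork -1 7 x [0.0321 0.0355 0.0629] y -0.0373 z 0.097
side fork 1 6 x [0.0316 0.0346 0.0527] y 0.0333 z 0.0932
top -0.09 42 x [0.0387 0.0444 0.0515] z [0.0987 0.1054 0.1096] y -0.0897 -0.0694
top 0.05 50 x [0.038  0.0436 0.0514] z [0.1004 0.1054 0.1092] y 0.0503 0.0734
top fork -1 8 x [0.0389 0.0494 0.0621] y -0.0342 z 0.0977
top fork 1 1 x [0.0386 0.0386 0.0386] y 0.0422 z 0.0969
(45, 45, 3) 13.333333333333334
```

View pics/s6.png

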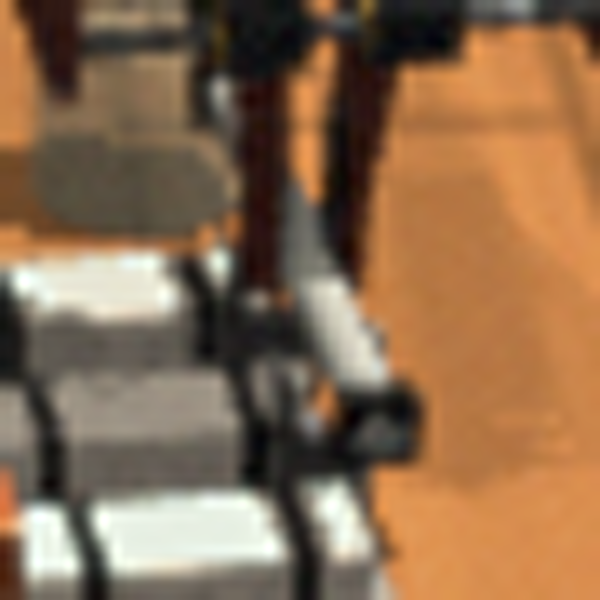

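The rod is centred on the slots in tray x. I'll press down stepwise.

play_rows:
  travel:
    - [0,0,-0.005]
    - [0,0,-0.005]
    - [0,0,-0.004]
    - [0,0,-0.003]
    - [0,0,-0.003]
    - [0,0,-0.003]
    - [0,0,0]
    - [0,0,0]
  rotation:
    - [0,0,0]
    - [0,0,0]
    - [0,0,0]
    - [0,0,0]
    - [0,0,0]
    - [0,0,0]
    - [0,0,0]
    - [0,0,0]
  gripper: [255,255,255,255,255,255,255,255]

```text
time_s: 55.25
tcp_pos: [0.6044, 0.2408, 0.0676]
orientation: [[-0.107, 0.994, 0.0], [0.994, 0.107, 0.001], [0.001, 0.0, -1.0]]
contact_force: [-4.4, 0.7, 5.6]
grip_width: 0.0147
```

play_rows:
  travel:
    - [0,0,-0.003]
    - [0,0,-0.003]
    - [0,0,-0.003]
    - [0,0,-0.003]
    - [0,0,-0.002]
    - [0,0,0]
    - [0,0,0]
  rotation:
    - [0,0,0]
    - [0,0,0]
    - [0,0,0]
    - [0,0,0]
    - [0,0,0]
    - [0,0,0]
    - [0,0,0]
  gripper: [255,255,255,255,255,255,255]

```text
time_s: 56.12
tcp_pos: [0.606, 0.2407, 0.0564]
orientation: [[-0.107, 0.994, 0.005], [0.994, 0.107, 0.001], [0.001, 0.005, -1.0]]
contact_force: [-2.6, -1.4, 15.7]
grip_width: 0.0146
```

```bash
python3 rod2.py | grep -v fork
```

```text
[0.606  0.2407 0.0564] 0.014555893191748706 [-2.6 -1.4 15.7]
[[-0.107, 0.994, 0.005], [0.994, 0.107, 0.001], [0.001, 0.005, -1.0]]
side -0.12 26 x [0.0361 0.0445 0.052 ] z [0.0583 0.0684 0.0772] y -0.1054 -0.0987
side -0.09 75 x [0.0178 0.0345 0.0502] z [0.0418 0.0516 0.074 ] y -0.0898 -0.0511
side 0.05 37 x [0.0172 0.0298 0.0402] z [0.0461 0.0511 0.068 ] y 0.0501 0.089
top -0.12 8 x [0.0355 0.0371 0.0436] z [0.0583 0.072  0.0794] y -0.1018 -0.0984
top -0.09 84 x [0.0218 0.0405 0.0513] z [0.0478 0.0546 0.0753] y -0.0895 -0.069
top 0.05 121 x [0.0193 0.0388 0.0524] z [0.0468 0.0528 0.0734] y 0.0501 0.0784
```

play_rows:
  travel:
    - [0,0,-0.002]
    - [0,0,-0.002]
    - [0,0,0]
    - [0,0,0]
  rotation:
    - [0,0,0]
    - [0,0,0]
    - [0,0,0]
    - [0,0,0]
  gripper: [255,255,255,255]

```text
time_s: 56.72
tcp_pos: [0.6061, 0.2407, 0.0562]
orientation: [[-0.107, 0.994, 0.007], [0.994, 0.107, 0.002], [0.001, 0.007, -1.0]]
contact_force: [-10.0, -3.6, 29.6]
grip_width: 0.0148
```

```bash
python3 look.py side s7 430 240 500 310; python3 rod2.py | grep -E "^\[|0.12|0.09"
```

```text
(45, 45, 3) 13.333333333333334
[0.6061 0.2408 0.0562] 0.014534362948516085 [-9.4 -4.2 29.1]
[[-0.107, 0.994, 0.007], [0.994, 0.107, 0.002], [0.001, 0.007, -1.0]]
side -0.12 16 x [0.0364 0.0466 0.0521] z [0.0568 0.0666 0.0773] y -0.1047 -0.0986
side -0.09 82 x [0.0184 0.0359 0.0494] z [0.041  0.0516 0.0741] y -0.0899 -0.0503
side 0.05 39 x [0.0174 0.0292 0.0409] z [0.0415 0.0521 0.0664] y 0.0501 0.0893
side fork -1 24 x [0.033  0.0532 0.0609] y -0.0358 z 0.0917
side fork 1 14 x [0.0334 0.0561 0.0593] y 0.0326 z 0.0919
top -0.12 7 x [0.036  0.0373 0.043 ] z [0.0633 0.0727 0.0777] y -0.1019 -0.0984
top -0.09 87 x [0.0197 0.0401 0.0515] z [0.0468 0.054  0.0732] y -0.0894 -0.0691
top fork -1 30 x [0.0318 0.0471 0.06  ] y -0.0324 z 0.0931
```

View pics/s7.png

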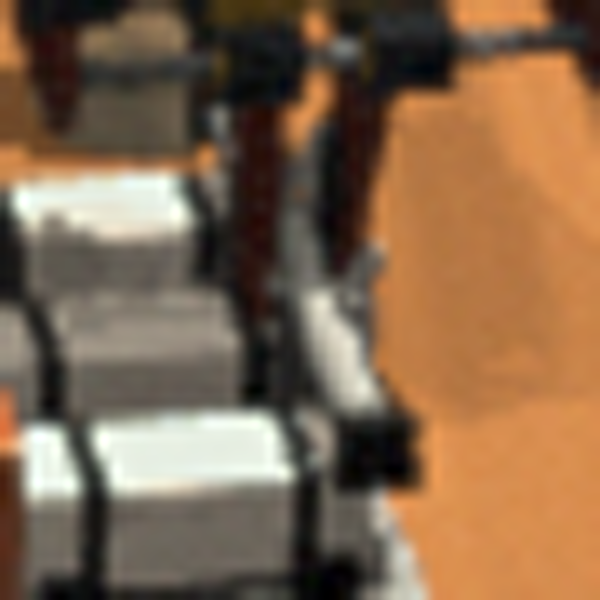

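The rod stopped hard: z held at 0.056 while the force doubled. I'll release and back off.

play_rows:
  travel:
    - [0,0,0.004]
    - [0,0,0]
    - [0,0,0]
    - [0,0,0]
    - [0,0,0]
    - [0,0,0.02]
    - [0,0,0.04]
    - [0,0,0.05]
    - [-0.03,-0.04,0.03]
    - [-0.03,-0.05,0.02]
    - [-0.03,-0.05,0]
    - [-0.03,-0.05,0]
    - [0,-0.05,0]
    - [0,0,0]
  rotation:
    - [0,0,0]
    - [0,0,0]
    - [0,0,0]
    - [0,0,0]
    - [0,0,0]
    - [0,0,0]
    - [0,0,0]
    - [0,0,0]
    - [0,0,0]
    - [0,0,0]
    - [0,0,0]
    - [0,0,0]
    - [0,0,0]
    - [0,0,0]
  gripper: [255,180,160,140,140,140,140,140,140,140,140,140,140,140]

```text
time_s: 58.62
tcp_pos: [0.4837, -0.002, 0.2136]
orientation: [[-0.102, 0.995, 0.0], [0.995, 0.102, -0.0], [-0.001, 0.0, -1.0]]
contact_force: [1.4, -0.3, -0.3]
grip_width: 0.0396
```

```bash
python3 look.py side s8 390 220 510 330; python3 look.py top t8 220 150 420 320
python3 - <<'E'
from h import *
O=np.array([.5585,.2355]); ex=np.array([.9945,.1045]); ey=np.array([-.1045,.9945])
for n,f in(("side","s8"),("top","t8")):
    c=dict(np.load(f+".npz")); W=world(c); d=W[...,:2]-O; tx=d@ex; ty=d@ey
    m=(abs(tx-.0457)<.006)&(abs(ty)<.115)
    for y in(-.103,-.08,-.06,-.034,-.015,0,.015,.034,.06,.08,.103):
        q=m&(abs(ty-y)<.006)
        if q.any(): print(n,y,q.sum(),"zmax",np.percentile(W[q][:,2],90).round(4), "fork tip x" if abs(y)==.034 else "", )
    for y in(-.034,.034):
        q=(abs(ty-y)<.009)&(W[...,2]>.07)&(W[...,2]<.1)&(abs(tx-.05)<.04); print(n,"fork",y,"x",np.percentile(tx[q],[5,95]).round(4),"zmax",W[q][:,2].max().round(4))
    k=(W[...,0]>.47)&(W[...,0]<.55)&(W[...,1]>-.36)&(W[...,1]<-.15)&(W[...,2]>.1)&(W[...,2]<.125)
    nn,l,st,_=cv2.connectedComponentsWithStats(k.astype(np.uint8))
    for i in range(1,nn):
        if st[i,4]>15: print(n,"key",np.median(W[l==i],0).round(4))
E
python3 seat.py
```

```text
(71, 77, 3) 8.450704225352112
(108, 128, 3) 5.555555555555555
side -0.103 33 zmax 0.0761 
side -0.08 11 zmax 0.0718 
side -0.06 10 zmax 0.0742 
side -0.034 18 zmax 0.0749 fork tip x
side -0.015 6 zmax 0.0745 
side 0 4 zmax 0.0742 
side 0.015 8 zmax 0.0739 
side 0.034 9 zmax 0.0756 fork tip x
side 0.06 5 zmax 0.0747 
side 0.08 7 zmax 0.0744 
side 0.103 4 zmax 0.0768 
side fork -0.034 x [0.0342 0.0609] zmax 0.0918
side fork 0.034 x [0.0347 0.0626] zmax 0.0914
side key [ 0.5135 -0.1907  0.1112]
side key [ 0.5046 -0.2577  0.1112]
side key [ 0.496  -0.3237  0.1109]
top -0.103 28 zmax 0.0778 
top -0.08 25 zmax 0.0734 
top -0.06 31 zmax 0.0742 
top -0.034 25 zmax 0.0748 fork tip x
top -0.015 29 zmax 0.0743 
top 0 25 zmax 0.0747 
top 0.015 25 zmax 0.0745 
top 0.034 29 zmax 0.0756 fork tip x
top 0.06 24 zmax 0.076 
top 0.08 21 zmax 0.0746 
top 0.103 18 zmax 0.0756 
top fork -0.034 x [0.0323 0.0613] zmax 0.092
top fork 0.034 x [0.0323 0.0601] zmax 0.0928
top key [ 0.5119 -0.1828  0.1104]
top key [ 0.5026 -0.2489  0.1105]
top key [ 0.4945 -0.3157  0.1097]
top bay 0 [(60, np.float64(0.0511)), (74, np.float64(0.051)), (118, np.float64(0.0522))] x [-0.0263  0.0521] y [-0.0836 -0.0528]
top bay 1 [(54, np.float64(0.051)), (72, np.float64(0.0509)), (118, np.float64(0.0523))] x [-0.0263  0.0529] y [-0.0151  0.0151]
top bay 2 [(57, np.float64(0.0514)), (71, np.float64(0.0512)), (117, np.float64(0.0521))] x [-0.0256  0.0522] y [0.0526 0.0834]
side bay 0 [(21, np.float64(0.0508)), (26, np.float64(0.0509)), (39, np.float64(0.0512))] x [-0.0226  0.0501] y [-0.0836 -0.0547]
side bay 1 [(18, np.float64(0.0508)), (23, np.float64(0.0516)), (29, np.float64(0.0515))] x [-0.0244  0.0511] y [-0.0153  0.0154]
side bay 2 [(5, np.float64(0.052)), (19, np.float64(0.0503)), (29, np.float64(0.0522))] x [-0.0158  0.0517] y [0.0523 0.0814]
```

View pics/s8.png

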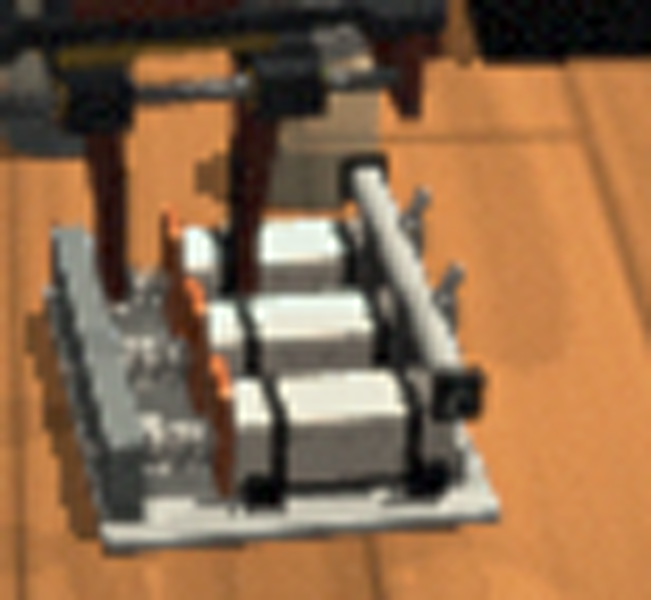

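View pics/t8.png

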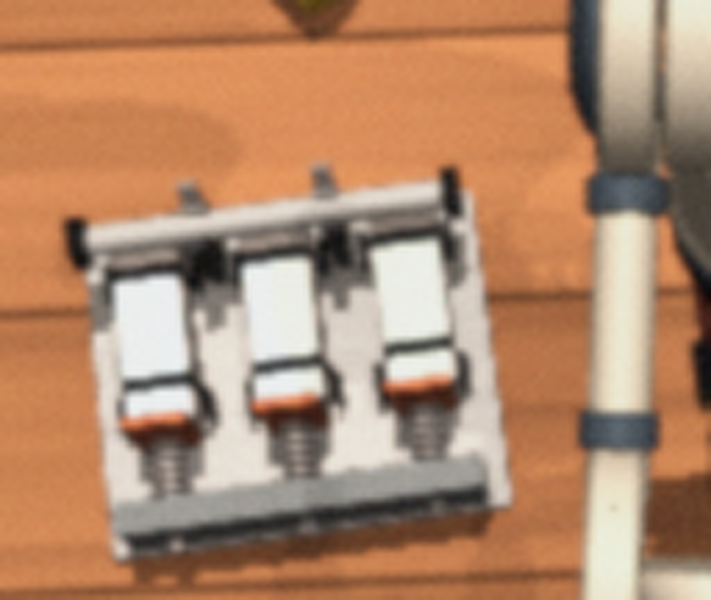

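Both pictures show the rod across the tray in both forks, resting level at (185–455, 215 in the top view), with the packs flat and the fork tips upright. Its top measures about 1 mm high, so I'll press it from above with closed fingers, which gives a more exact height.

play_rows:
  travel:
    - [0.0173,0.0346,0]
    - [0.0173,0.0346,0]
    - [0.0173,0.0346,0]
    - [0.0173,0.0346,0]
    - [0.0173,0.0346,0]
    - [0.0173,0.0346,0]
    - [0.017,0.0349,0]
    - [0,0,-0.04]
    - [0,0,-0.04]
    - [0,0,-0.03]
    - [0,0,-0.02]
    - [0,0,0]
    - [0,0,-0.003]
    - [0,0,-0.003]
    - [0,0,-0.003]
    - [0,0,-0.003]
    - [0,0,0]
    - [0,0,0]
  rotation:
    - [0,0,0]
    - [0,0,0]
    - [0,0,0]
    - [0,0,0]
    - [0,0,0]
    - [0,0,0]
    - [0,0,0]
    - [0,0,0]
    - [0,0,0]
    - [0,0,0]
    - [0,0,0]
    - [0,0,0]
    - [0,0,0]
    - [0,0,0]
    - [0,0,0]
    - [0,0,0]
    - [0,0,0]
    - [0,0,0]
  gripper: [255,255,255,255,255,255,255,255,255,255,255,255,255,255,255,255,255,255]

```text
time_s: 61.08
tcp_pos: [0.607, 0.2432, 0.0741]
orientation: [[-0.106, 0.994, 0.006], [0.994, 0.106, 0.002], [0.001, 0.006, -1.0]]
contact_force: [0.7, -0.0, 7.7]
grip_width: 0.0006
```

play_rows:
  travel:
    - [0,0,-0.002]
    - [0,0,-0.002]
    - [0,0,0]
    - [0,0,0]
  rotation:
    - [0,0,0]
    - [0,0,0]
    - [0,0,0]
    - [0,0,0]
  gripper: [255,255,255,255]

```text
time_s: 61.58
tcp_pos: [0.6087, 0.2434, 0.0738]
orientation: [[-0.106, 0.994, 0.011], [0.994, 0.106, 0.003], [0.002, 0.012, -1.0]]
contact_force: [0.8, -1.1, 19.2]
grip_width: 0.0005
```

play_rows:
  travel:
    - [0,0,0.02]
    - [0,0,0.05]
    - [0,0,0.06]
    - [-0.03,-0.04,0.03]
    - [-0.03,-0.05,0]
    - [-0.03,-0.05,0]
    - [-0.03,-0.05,0]
    - [-0.02,-0.05,0]
    - [-0.02,-0.05,0]
    - [0,-0.03,0]
    - [0,0,0]
    - [0,0,0]
  rotation:
    - [0,0,0]
    - [0,0,0]
    - [0,0,0]
    - [0,0,0]
    - [0,0,0]
    - [0,0,0]
    - [0,0,0]
    - [0,0,0]
    - [0,0,0]
    - [0,0,0]
    - [0,0,0]
    - [0,0,0]
  gripper: [255,255,255,255,255,255,255,255,255,255,255,255]

```text
time_s: 63.08
tcp_pos: [0.4453, -0.0764, 0.2268]
orientation: [[-0.107, 0.994, -0.0], [0.994, 0.107, 0.001], [0.001, 0.0, -1.0]]
contact_force: [-0.2, 0.2, 0.5]
grip_width: 0.0002
```

```bash
python3 look.py side s9 380 200 560 500; python3 seat.py | grep top
python3 - <<'E'
from h import *
c=cap("top"); W=world(c); m=(W[...,1]>.4)&(W[...,1]<.5)&(W[...,2]>.09)&(W[...,2]<.115)&(W[...,0]>.5)&(W[...,0]<.65); print("jar",W[m].mean(0))
O=np.array([.5585,.2355]); tx=(W[...,:2]-O)@[.9945,.1045]; ty=(W[...,:2]-O)@[-.1045,.9945]
for y in(-.07,0,.07): q=(abs(tx-.0457)<.005)&(abs(ty-y)<.01); print("rod z",np.percentile(W[q][:,2],90))
E
```

```text
(192, 115, 3) 3.125
top bay 0 [(55, np.float64(0.0515)), (76, np.float64(0.0514)), (113, np.float64(0.0518))] x [-0.025   0.0517] y [-0.0833 -0.0526]
top bay 1 [(54, np.float64(0.0512)), (77, np.float64(0.0509)), (118, np.float64(0.0518))] x [-0.0256  0.0525] y [-0.0156  0.0155]
top bay 2 [(58, np.float64(0.0506)), (76, np.float64(0.0514)), (116, np.float64(0.0514))] x [-0.0263  0.0532] y [0.0525 0.0834]
jar [0.57845544 0.44933781 0.09879247]
rod z 0.07467115081115427
rod z 0.07388502855381822
rod z 0.0744529502503442
```

View pics/s9.png

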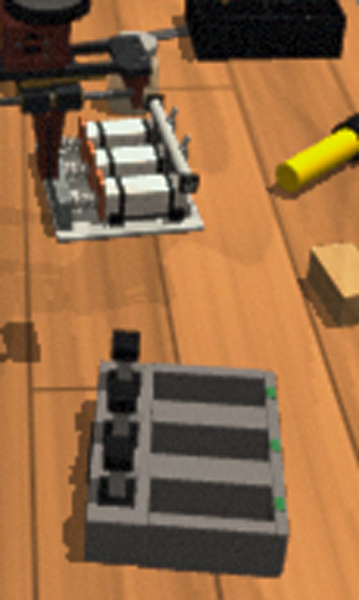

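The picture shows the charger empty with all three keys up at (125,345), (122,385) and (120,440). The rod is clipped across the tray at (175,145), the jar hasn't moved, and the arm is clear. Handing in.

```bash
python3 -c "
from cell import env; print(env.finish_job())"
```

```text
the job is handed in; nothing more can be done
None
```

I moved all three packs from the charger to the tray, pulled each eject key back up to its stop, and clipped the keeper rod into both forks. The job was handed in at about 63 s on the robot's clock.

- **Packs:** the last depth check put all three tops at 51–52 mm (nominal 52), so they lie flat in their bays between carriage and lip.
- **Pack 0:** it slipped a few millimetres in the grip on the way over. I allowed for that and it seated normally.
- **Keys:** all three read about 111 mm high (nominal 112) in both cameras.
- **Keeper:** pressed from above with about 19 N, the rod stopped at 73.8 mm. Its top should be at 74 mm when clipped. The cameras read it up to 1 mm higher than that; I trusted the touch reading.
- **Jaws:** I did not measure their angle directly. The fork tips were back at their starting positions to within camera accuracy, about 2 mm.
- **Jar:** it is within 1 mm of where it started.

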